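# Dry-fit two newel caps

### The arm

A 6-joint arm with a two-finger parallel gripper is mounted at the origin on the work surface. World frame = base frame: x ahead of the robot, y to its left, z up, the work surface at z = 0. Lengths are in mm, angles in degrees, forces in N, time in s.
With the tool pointing down it reaches from about 300 to 850 mm from the base axis. Payload 4.2 kg.
Tool frame: the origin (TCP) lies between the finger pads; the fingertips stand 14 mm ahead of it and the grasp point (between the pads) lies 5 mm behind it (env.finger_overhang is the distance from the TCP to the fingertips, in mm); z points along the fingers, y is the line along which they close (so a half turn about z gives the same grasp; the last joint's range is limited). The gripper opens to 91 mm and grips with 3 to 60 N. Pads are 32 mm wide; open, the fingers measure 118 mm over their backs; the gripper's body (76 mm by 178 mm) begins 60 mm behind the grasp point.
Start: joints at [-72.193, 18.312, 89.639, -0, 72.044, -1.146], TCP at [186.763, -543.839, 227.976] pointing down, gripper open.
Joint ranges: [-177.97, 177.97], [-48.28, 115.42], [12.27, 149.76], [-77.06, 257.06], [2.81, 150.46], [-146.56, 146.56]. Speed limits (degrees/s): [147.25, 147.25, 180, 180, 180, 180].

### API

Orientations are given as [roll, pitch, yaw] about the fixed x, y, z axes, in that order (R = Rz(yaw) Ry(pitch) Rx(roll)).
In Python, from workcell import status, cams, env, finder gives the robot as it stands.
- The arm moves only by the tool apply_moves, never from a script. Its argument "increments" is a list of rows, each a list of 7 numbers: the opening, from -1 (shut) to 1 (fully open), then the shift along the world's x, y, z in m, then the turn, a rotation vector about the world's x, y, z in degrees. In form: [[gripper, x, y, z, ax, ay, az], ...]. A call has 1 to 5 rows; each row shifts and turns the commanded pose from where the row before left it; what a row does not reach is not made up. A row lasts 1/12 s, in which the tool goes at most 41.7 mm and 7.16 degrees, less where a joint would pass 70% of its speed; a pose out of reach is approached as far as the arm can. A call with a gripper value outside its range is refused whole. The fingers move at their own pace and stop on an object; "newtons" is the grip in N (left out, the last holds). Time passes only in rows, so rows that do not move let the fingers close. It gives the time, the measured TCP pose, the force, the opening and the grip force at its end, in the units of the state.
- status.state(): the state, without advancing time (a new reading comes with each control period).
- cams.grab_frame(name): name is "side" or "top" or "wrist"; returns a dict with "color" (420x560x3 uint8, red, green, blue), "intrinsics" (3x3 intrinsics, pixels), "k1" (the pictures are not rectified: a ray, as slopes to the right and down, at radius r is drawn at 1 + k1 r^2 times it, then the intrinsics apply), "R" (3x3) and "t" (3): a world point X has camera coordinates R X + t. Camera axes: x right, y down, z forward; pixel columns grow to the right and rows downward; lengths in mm; the calibration is good to about 2 mm. A picture is of the moment at which its call begins. There is no depth.
- env.job_done(): hands the job in; it is judged then, once.
Trained networks look in the newest picture that a camera, given by its name, has taken for a name from the list of things; names that differ only in an ending like _2 or _b are one class to them, and where a whole thing is asked for, a point or a joint stands for the part that bears it (a point fixed in the world has none). Each returns a list of dicts, best first, with "score" (0 to 1); they miss things now and then, are a little off and sometimes report something else, mostly with a low value. They report only what shows in the picture. A call takes as long as a camera call.
- finder.boxes_of(query, camera): "rect" ([left, top, width, height] in pixels, round what is visible of it).
- finder.trace(query, camera): "pixels" (420x560 bool, what is visible of it) and "rect" ([left, top, width, height] in pixels, round what is visible of it).
The state is a dict: "time_s": time; "qpos": joint angles; "qvel": joint speeds; "effort": joint torques, N m; "ee_pos": TCP position; "ee_rot": TCP orientation; "force": force on the tool from outside, world axes, zero at the start; "torque": the same for the moment, N m; "gripper_width": finger opening in mm; "gripper_force": force on a finger pad.
Only numpy, scipy, OpenCV 4.12 (cv2) and the standard library are available. Lean on these libraries where they do the work, as an engineer would, in place of code of your own. Each camera call takes 0.05 s, during which the arm holds its last target. There are 200 camera calls.

### The job

Dry-fit the two newel caps on the post tops fixed to the bench, each part flat and centred on the one below. First build the square one from the bottom up: the square block with its sides parallel to the post top's, then the round disc, then the ball finial; after that the round one: the hexagonal block, then the spire finial. Set the parts down rather than dropping them, and leave the screw tin and the sanding block where they are.

Things in the scene. Friction and masses are not known exactly. Their poses are not given: they have to be found in the camera images.
- square_post: Square post top, dark wood slab fixed to the bench, 90 x 90 x 16 high; the square cap is built on its upper face, 16 above the origin. Sizes in mm. Origin: centre of its underside; z up. x and y are square to its sides.
- round_post: Round post top, dark wood disc fixed to the bench, diameter 90, 16 high; the round cap is built on its upper face, 16 above the origin. Sizes in mm. Origin: centre of its underside; z up.
- square_block: Loose, plain brown wood: flat square block 60 x 60 x 24 high, about 60 g. Sizes in mm. Origin: centre of its underside; z up. x and y are square to its sides.
- disc: Loose, plain brown wood: round disc, diameter 56, 22 high, about 40 g. Sizes in mm. Origin: centre of its underside; z up.
- ball_finial: Loose, plain brown wood: ball finial 51 high: a ball of diameter 42, its centre 30 above the origin, on a short neck and a round flat foot (diameter 36, 10 high), about 45 g. Sizes in mm. Origin: centre of its underside; z up.
- hex_block: Loose, plain brown wood: regular hexagonal block, 56 across flats, 24 high, about 50 g; two of its six flats face +x and -x, the others lie at 60 degree steps. Sizes in mm. Origin: centre of its underside; z up.
- spire_finial: Loose, plain brown wood: spire finial 54 high: a square foot 40 x 40 x 24 high with a cone on it (diameter 34 at the bottom, 6 at the tip), about 45 g. Sizes in mm. Origin: centre of its underside; z up. x and y are square to the sides of the foot.
- screw_tin: Bystander, to be left alone: closed round metal tin, diameter 56, 38 high, loose. Sizes in mm. Origin: centre of its underside; z up.
- sanding_block: Bystander, to be left alone: oblong cork sanding block 90 x 50 x 30 high with a black rubber sole, loose. Sizes in mm. Origin: centre of its underside; z up. x runs along its length.

How it is judged:
By the outcome, as a careful person would: the job done as asked, in the order asked, and still so for the second after the job is handed in, with the robot touching nothing.
It also fails if it takes over 136 s, if anything falls off the work surface, if the arm or the gripper's body presses on something with over 40 N, if the wrist force passes 120 N, or if a joint passes its speed limit or range.

## Working session

There is one attempt and no reset: what is moved stays moved. The work goes in short steps, Python scripts to look and compute and a tool call to move; the robot and the scene stay as the last step left them, time stands still between calls to the robot, and variables do not carry over. Pictures are saved under pics/ and viewed, at most 14 in all, crops included, and the job is handed in when it is done.

Besides the shell and the picture viewer there is one more tool, called after "Call:" by a JSON object that holds its "method" and its "body". apply_moves: Moves the arm, as the interface text tells. Its arguments: {"type":"object","properties":{"increments":{"type":"array","items":{"type":"array","items":{"type":"number"}}},"newtons":{"type":"number"}},"required":["increments"]}

```bash
mkdir -p pics; ls
cat > h.py <<'E'
import numpy as np, cv2
from workcell import status, cams, env, finder
def save(f,n): cv2.imwrite('pics/'+n+'.png', cv2.cvtColor(f['color'],cv2.COLOR_RGB2BGR))
def ray(f,px):
    K=np.array(f['intrinsics'],float);px=np.atleast_2d(np.array(px,float))
    d=np.array([f['k1'],0,0,0,0],float)
    s=cv2.undistortPoints(px.reshape(-1,1,2),K,d).reshape(-1,2)
    R=np.array(f['R']);t=np.array(f['t']).ravel()
    return -R.T@t,(np.c_[s,np.ones(len(s))])@R
def toz(f,px,z):
    c,d=ray(f,px); return (c+d*((z-c[2])/d[:,2])[:,None])
def proj(f,X):
    R=np.array(f['R']);t=np.array(f['t']).ravel();c=np.atleast_2d(X)@R.T+t
    s=c[:,:2]/c[:,2:];s=s*(1+f['k1']*(s**2).sum(1))[:,None]
    K=np.array(f['intrinsics']);return s*[K[0,0],K[1,1]]+[K[0,2],K[1,2]]
E
python3 - <<'E'
from h import *
print(status.state())
for c in ['top','side','wrist']:
    f=cams.grab_frame(c);save(f,c+'0');cc,d=ray(f,[[280,210]]);print(c,cc,d,f['intrinsics'],f['k1'])
    if c=='wrist': continue
    for n in 'square_post round_post square_block disc ball_finial hex_block spire_finial screw_tin sanding_block'.split():
        for r in finder.trace(n,c)[:2]:
            ys,xs=np.nonzero(r['pixels']);print(n,round(r['score'],2),r['rect'],toz(f,[[xs.mean(),ys.mean()]],20)[0].round(0))
E
```

```text
pics
{'time_s': 0.0, 'qpos': array([-7.21939669e+01,  1.83515672e+01,  8.97070804e+01, -2.78494939e-03,
        7.20412979e+01, -1.14755650e+00]), 'qvel': array([ 0.01381091, -0.07406877,  0.02624161, -0.00115019,  0.07353933,
       -0.03171521]), 'effort': array([ 2.63977759e-03, -4.12460375e+01, -2.31970865e+01,  7.29299197e-02,
        4.57563624e-02, -1.58644666e-04]), 'ee_pos': array([ 186.58758269, -543.3839131 ,  227.11641091]), 'ee_rot': array([-1.79900022e+02,  6.45593210e-04,  1.89544511e+01]), 'force': array([ 0.38970964,  0.31036938, -0.58752336]), 'torque': array([-0.05325264,  0.03083866,  0.00206426]), 'gripper_force': 0.0, 'gripper_width': 91.12826689117}
top [ 342.06118994   10.16746579 1134.04769525] [[ 0.14657888  0.00280056 -0.989203  ]] [[422.99359718   0.         279.62854741]
 [  0.         422.99359718 208.36052274]
 [  0.           0.           1.        ]] -0.02890452827802221
square_post 0.75 [234.2, 205.5, 33.0, 37.5] [471.  92.  20.]
round_post 0.77 [196.3, 154.3, 29.3, 29.4] [629. 193.  20.]
round_post 0.58 [355.3, 145.8, 22.7, 26.2] [ 645. -221.   20.]
[... 864 characters left out ...]
178.8, 236.0, 36.5, 31.2] [629. 203.  20.]
square_block 0.64 [225.0, 181.8, 29.9, 25.3] [661.  -2.  20.]
disc 0.6 [306.1, 192.6, 23.5, 22.0] [475. -83.  20.]
ball_finial 0.9 [239.4, 315.1, 18.4, 25.4] [410. 285.  20.]
hex_block 0.74 [371.0, 167.5, 28.9, 26.7] [ 372. -256.   20.]
hex_block 0.27 [176.6, 234.9, 36.5, 32.7] [627. 203.  20.]
spire_finial 0.68 [142.7, 316.3, 28.7, 30.7] [553. 393.  20.]
screw_tin 0.81 [278.6, 140.0, 20.5, 24.7] [ 643. -217.   20.]
wrist [ 260.50678267 -518.32964186  385.69864738] [[-0.26081189 -0.09503446 -0.96071327]] [[310.28714936   0.         278.46820354]
 [  0.         310.28714936 210.03165263]
 [  0.           0.           1.        ]] -0.07070168090860783
```

Run:
```python
import cv2
a=cv2.imread('pics/top0.png')[120:300,110:460];cv2.imwrite('pics/topc.png',cv2.resize(a,None,fx=2.28,fy=2.28,interpolation=cv2.INTER_CUBIC))
a=cv2.imread('pics/side0.png')[110:370,120:460];cv2.imwrite('pics/sidec.png',cv2.resize(a,None,fx=2.3,fy=2.3,interpolation=cv2.INTER_CUBIC))
```

```text
(no output)
```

View pics/topc.png

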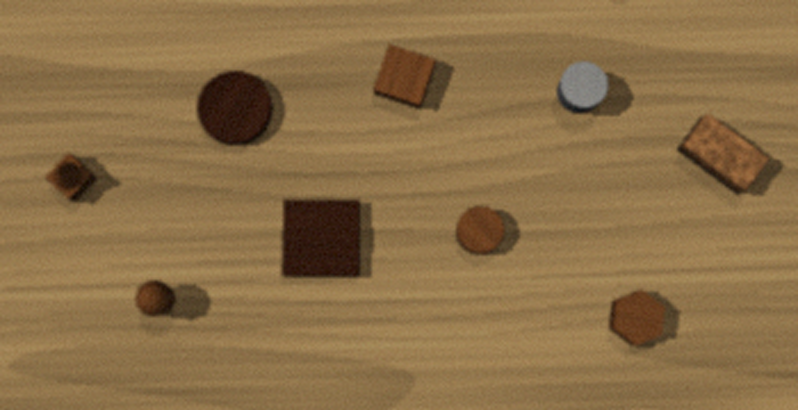

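View pics/sidec.png

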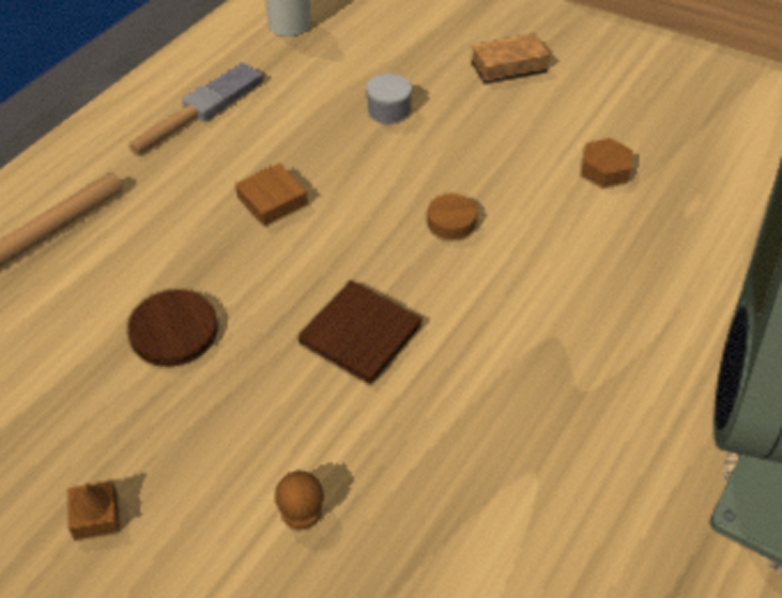

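```bash
cat >> h.py <<'E'
from scipy.optimize import minimize
def circ(r,z,n=40):
    a=np.arange(n)*2*np.pi/n;return np.c_[r*np.cos(a),r*np.sin(a),np.full(n,z)]
def box(a,b,h): return np.array([[i*a/2,j*b/2,z] for i in(-1,1) for j in(-1,1) for z in(0,h)],float)
def ring6(z):
    a=np.radians(30+60*np.arange(6));r=28/np.cos(np.pi/6);return np.c_[r*np.cos(a),r*np.sin(a),np.full(6,z)]
M={'square_post':box(90,90,16),'round_post':np.r_[circ(45,0),circ(45,16)],'square_block':box(60,60,24),
 'disc':np.r_[circ(28,0),circ(28,22)],'hex_block':np.r_[ring6(0),ring6(24)],
 'ball_finial':np.r_[circ(18,0),circ(18,10),*[circ(21*np.cos(e),30+21*np.sin(e)) for e in np.linspace(-.5,1.5,9)]],
 'spire_finial':np.r_[box(40,40,24),circ(3,54)],'screw_tin':np.r_[circ(28,0),circ(28,38)],'sanding_block':box(90,50,30)}
SYM={'square_post':90,'square_block':90,'spire_finial':90,'hex_block':60,'sanding_block':180}
S=4
def place(n,p,z0):
    a=np.radians(p[2]);X=M[n].copy()
    return np.c_[X[:,0]*np.cos(a)-X[:,1]*np.sin(a)+p[0],X[:,0]*np.sin(a)+X[:,1]*np.cos(a)+p[1],X[:,2]+z0]
def render(f,n,p,z0,x0,w,h):
    q=(proj(f,place(n,p,z0))-x0+.5)*S-.5
    im=np.zeros((h*S,w*S),np.uint8);cv2.fillConvexPoly(im,cv2.convexHull((q*16).round().astype(np.int32)),255,shift=4)
    return cv2.resize(im,(w,h),interpolation=cv2.INTER_AREA)/255.
def fit(n,obs,p0,z0=0,yaw=True):
    """obs: list of (frame,mask). returns p, iou"""
    crops=[]
    for f,m in obs:
        ys,xs=np.nonzero(m);a=np.array([xs.min()-6,ys.min()-6]);crops.append((f,m,a,np.ptp(xs)+13,np.ptp(ys)+13))
    def cost(p):
        c=0
        for f,m,a,w,h in crops:
            r=render(f,n,p,z0,a,w,h);mm=np.zeros((h,w))
            y0,x0=max(a[1],0),max(a[0],0);s=m[y0:a[1]+h,x0:a[0]+w];mm[y0-a[1]:y0-a[1]+s.shape[0],x0-a[0]:x0-a[0]+s.shape[1]]=s
            c+=1-np.minimum(r,mm).sum()/np.maximum(r,mm).sum()
        return c/len(crops)
    best=None
    for y in (np.arange(0,SYM[n],15) if n in SYM and yaw is True else [p0[2] if len(p0)>2 else 0]):
        p=np.array([p0[0],p0[1],y],float)
        r=minimize(cost,p,method='Nelder-Mead',options=dict(initial_simplex=p+np.array([[0,0,0],[6,0,0],[0,6,0],[0,0,7]]),xatol=.05,fatol=1e-4))
        if best is None or r.fun<best.fun: best=r
    p=best.x
    if n in SYM: p[2]=(p[2]+SYM[n]/2)%SYM[n]-SYM[n]/2
    return p,1-best.fun
def look(cam,names,z0=0,tag=None,verbose=1):
    f=cams.grab_frame(cam)
    if tag: save(f,tag)
    out={}
    for n in names:
        r=finder.trace(n,cam)
        if r: out[n]=(f,np.array(r[0]['pixels']),r[0]['score'])
    return f,out
E
python3 - <<'E'
from h import *
G={'square_post':(471,92),'round_post':(629,193),'square_block':(662,-9),'disc':(475,-92),'ball_finial':(406,288),'hex_block':(369,-268),'spire_finial':(551,386),'screw_tin':(645,-221),'sanding_block':(558,-382)}
o={c:look(c,G)[1] for c in('top','side')}
for n in G:
    L=[]
    for cs in(['top'],['side'],['top','side']):
        ob=[o[c][n][:2] for c in cs if n in o[c]]
        if ob: p,i=fit(n,ob,G[n]);L+=[*p.round(1),round(i,2),'|']
    print(n,*L)
E
```

```text
square_post 471.3 92.5 -1.4 0.97 | 475.1 95.7 -2.1 0.95 | 472.2 93.5 -1.4 0.93 |
round_post 633.5 195.9 -4.2 0.95 | 637.2 195.2 1.3 0.9 | 634.2 196.0 -3.4 0.92 |
square_block 665.0 -9.9 -19.6 0.92 | 667.0 -8.8 -22.1 0.92 | 665.6 -8.9 -20.1 0.91 |
disc 476.4 -93.0 8.2 0.8 | 479.9 -91.6 -4.2 0.95 | 479.2 -91.5 1.5 0.87 |
ball_finial 405.9 285.8 7.4 0.92 | 409.3 286.0 5.6 0.95 | 407.8 286.5 5.3 0.89 |
hex_block 369.3 -270.1 21.6 0.94 | 372.6 -266.2 17.5 0.93 | 370.9 -268.9 13.9 0.89 |
spire_finial 552.2 388.3 -44.7 0.92 | 557.1 390.4 -44.8 0.85 | 554.0 389.6 -45.0 0.85 |
screw_tin 643.1 -220.3 7.7 0.92 | 644.5 -218.9 1.2 0.88 | 644.4 -220.4 1.5 0.89 |
sanding_block 559.9 -383.4 48.8 0.93 | 562.2 -382.0 51.8 0.86 | 561.0 -382.5 49.9 0.89 |
```

Call:
{"method": "apply_moves", "body": {"increments": [[1,0.024,0.027,-0.002,0,0,-2],[1,0.024,0.027,-0.002,0,0,-2],[1,0.024,0.027,-0.002,0,0,-2],[1,0.024,0.027,-0.002,0,0,-2],[1,0.024,0.027,-0.002,0,0,-2]], "newtons": 10}}

```text
time_s: 2.47
ee_pos: [307.5, -407.6, 218.0]
ee_rot: [180.0, -0.0, 8.8]
force: [0.5, -0.7, -0.3]
gripper_width: 91.1
gripper_force: 0.0
```

Call:
{"method": "apply_moves", "body": {"increments": [[1,0.024,0.027,-0.004,0,0,-2],[1,0.024,0.027,-0.004,0,0,-2],[1,0.024,0.027,-0.004,0,0,-2],[1,0.024,0.027,-0.004,0,0,-2],[1,0.024,0.027,-0.004,0,0,-2]]}}

```text
time_s: 2.88
ee_pos: [427.7, -272.4, 198.0]
ee_rot: [180.0, -0.0, -1.1]
force: [0.5, -0.4, 0.3]
gripper_width: 91.2
gripper_force: 0.0
```

Call:
{"method": "apply_moves", "body": {"increments": [[1,0.024,0.027,-0.006,0,0,-2],[1,0.024,0.027,-0.006,0,0,-2],[1,0.024,0.027,-0.006,0,0,-2],[1,0.024,0.027,-0.006,0,0,-2],[1,0.024,0.027,-0.006,0,0,-2]]}}

```text
time_s: 3.3
ee_pos: [547.8, -137.3, 167.8]
ee_rot: [180.0, -0.0, -11.1]
force: [0.5, -0.3, -0.7]
gripper_width: 91.1
gripper_force: 0.0
```

Call:
{"method": "apply_moves", "body": {"increments": [[1,0.024,0.026,-0.008,0,0,-2],[1,0.024,0.026,-0.008,0,0,-2],[1,0.023,0.026,-0.008,0,0,-2],[1,0.023,0.026,-0.008,0,0,-2],[1,0.023,0.026,-0.008,0,0,-1]]}}

```text
time_s: 3.72
ee_pos: [664.7, -7.3, 127.5]
ee_rot: [180.0, 0.0, -20.1]
force: [1.0, -0.6, 0.4]
gripper_width: 91.6
gripper_force: 0.0
```

Run:
```python
from h import *
f,o=look('wrist',['square_block'],tag='w1')
print(status.state()['ee_pos'])
g,m,s=o['square_block'];print(s,m.sum(),fit('square_block',[(g,m)],(665,-9)))
```

```text
[665.9567931   -4.7603576  125.82350908]Traceback (most recent call last):
  File "<stdin>", line 4, in <module>
KeyError: 'square_block'
```

View pics/w1.png

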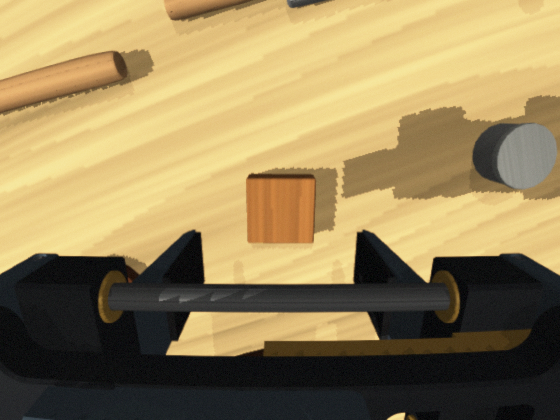

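```bash
cat >> h.py <<'E'
def seg(f,n,p,z0=0,d=13,e=13):
    q=cv2.convexHull(proj(f,place(n,p,z0)).round().astype(np.int32))
    b=np.zeros(f['color'].shape[:2],np.uint8);cv2.fillConvexPoly(b,q,1)
    D=cv2.dilate(b,np.ones((d,d)));E=cv2.erode(b,np.ones((e,e)));F=cv2.dilate(b,np.ones((d+24,d+24)))
    m=np.where(E>0,1,np.where(D>0,3 if 0 else 2,0)).astype(np.uint8);m[(b>0)&(E==0)]=3
    ys,xs=np.nonzero(F);sl=np.s_[ys.min():ys.max()+1,xs.min():xs.max()+1]
    im=cv2.cvtColor(f['color'],cv2.COLOR_RGB2BGR)[sl].copy();mm=m[sl].copy()
    cv2.grabCut(im,mm,None,np.zeros((1,65)),np.zeros((1,65)),6,cv2.GC_INIT_WITH_MASK)
    r=np.zeros_like(b);r[sl]=(mm&1);k,l,st,_=cv2.connectedComponentsWithStats(r,connectivity=4)
    return l==1+st[1:,4].argmax() if k>1 else r>0
def overlay(f,n,p,z0,name,m=None):
    im=cv2.cvtColor(f['color'],cv2.COLOR_RGB2BGR)
    q=cv2.convexHull((proj(f,place(n,p,z0))*16).round().astype(np.int32));cv2.polylines(im,[q],True,(0,255,0),1,cv2.LINE_AA,4)
    if m is not None: cv2.drawContours(im,cv2.findContours(m.astype(np.uint8),0,1)[0],-1,(255,0,255),1)
    c=q.reshape(-1,2).mean(0)/16;x,y=(c-70).clip(0,[420,280]).astype(int)
    cv2.imwrite('pics/'+name+'.png',cv2.resize(im[y:y+140,x:x+140],None,fx=4,fy=4,interpolation=cv2.INTER_CUBIC))
def sfit(f,n,p0,z0=0,it=2,**k):
    p=np.array(list(p0)+[0]*(3-len(p0)),float)
    for _ in range(it):
        m=seg(f,n,p,z0,**k);p,i=fit(n,[(f,m)],p,z0,yaw=False)
    return p,round(i,3),m
E
python3 - <<'E'
from h import *
f=cams.grab_frame('wrist');s=status.state();print(s['ee_pos'],s['ee_rot'])
p,i,m=sfit(f,'square_block',(665,-9,-20));print(p,i);overlay(f,'square_block',p,0,'w1o',m)
f=cams.grab_frame('top')
for n,g in {'square_post':(471,92.5,-1.4),'round_post':(633,196),'disc':(477,-93),'ball_finial':(406,286),'hex_block':(369,-270,21),'spire_finial':(552,388,45)}.items():
    p,i,m=sfit(f,n,g,d=5,e=5);print(n,p.round(1),i)
E
```

```text
[664.44692497  -6.81669374 126.53456019] [ 1.79969767e+02  8.95594890e-02 -1.98563242e+01]
[665.39037374  -9.78237853 -20.99250388] 0.979
square_post [473.6  94.   -2.6] 0.935
round_post [633.8 193.9   8.1] 0.938
disc [ 477.7 -104.7   14.6] 0.838
ball_finial [407.  284.7   3.8] 0.908
hex_block [ 369.8 -270.4   20.9] 0.855
spire_finial [553.3 388.9 -42.2] 0.933
```

View pics/w1o.png

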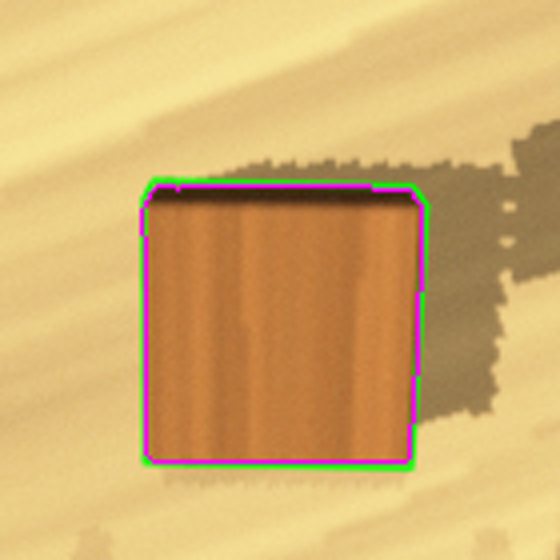

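Call:
{"method": "apply_moves", "body": {"increments": [[1,0.002,-0.001,-0.03,0,0,-1],[1,0,0,-0.03,0,0,0],[1,0,0,-0.03,0,0,0],[1,0,0,-0.02,0,0,0],[1,0,0,0,0,0,0]]}}

```text
time_s: 4.33
ee_pos: [664.5, -11.3, 16.5]
ee_rot: [179.9, 0.1, -21.1]
force: [0.3, 0.1, 0.6]
gripper_width: 91.4
gripper_force: 0.0
```

Call:
{"method": "apply_moves", "body": {"increments": [[-1,0,0,0,0,0,0],[-1,0,0,0,0,0,0],[-1,0,0,0,0,0,0],[-1,0,0,0,0,0,0],[-1,0,0,0,0,0,0]], "newtons": 8}}

```text
time_s: 4.75
ee_pos: [665.9, -9.9, 18.7]
ee_rot: [-180.0, -0.0, -21.1]
force: [1.1, 0.7, 0.5]
gripper_width: 61.3
gripper_force: 0.3
```

Call:
{"method": "apply_moves", "body": {"increments": [[-1,0,0,0,0,0,0],[-1,0,0,0,0,0,0],[-1,0,0,0,0,0,0],[-1,0,0,0,0,0,0],[-1,0,0,0,0,0,0]]}}

```text
time_s: 5.17
ee_pos: [665.9, -9.9, 18.6]
ee_rot: [180.0, -0.0, -21.0]
force: [-0.6, -0.8, 5.5]
gripper_width: 60.0
gripper_force: 8.0
```

Call:
{"method": "apply_moves", "body": {"increments": [[1,0,0,0,0,0,0],[1,0,0,0,0,0,0],[1,0,0,0,0,0,0],[1,0,0,0.04,0,0,0],[1,0,0,0,0,0,7]]}}

```text
time_s: 5.58
ee_pos: [669.1, -9.8, 62.8]
ee_rot: [-179.9, -0.5, -13.9]
force: [2.1, 0.0, 1.6]
gripper_width: 89.9
gripper_force: 0.0
```

Call:
{"method": "apply_moves", "body": {"increments": [[1,0,0,0,0,0,7],[1,0,0,0,0,0,7],[1,0,0,0,0,0,7],[1,0,0,0,0,0,7],[1,0,0,0,0,0,7]]}}

```text
time_s: 6.0
ee_pos: [665.6, -9.7, 57.5]
ee_rot: [-180.0, 0.0, 21.3]
force: [-0.0, -0.1, 0.4]
gripper_width: 91.4
gripper_force: 0.0
```

Call:
{"method": "apply_moves", "body": {"increments": [[1,0,0,0,0,0,7],[1,0,0,0,0,0,7],[1,0,0,0,0,0,7],[1,0,0,0,0,0,7],[1,0,0,0,0,0,7]]}}

```text
time_s: 6.42
ee_pos: [665.6, -9.7, 57.5]
ee_rot: [-180.0, 0.0, 56.3]
force: [-0.5, 0.8, -0.4]
gripper_width: 91.2
gripper_force: 0.0
```

Call:
{"method": "apply_moves", "body": {"increments": [[1,0,0,0,0,0,7],[1,0,0,0,0,0,6],[1,0,0,0,0,0,0],[1,0,0,0,0,0,0],[1,0,0,0,0,0,0]]}}

```text
time_s: 6.83
ee_pos: [665.7, -9.8, 57.7]
ee_rot: [-180.0, 0.0, 68.8]
force: [0.4, -0.6, -0.7]
gripper_width: 91.1
gripper_force: 0.0
```

Call:
{"method": "apply_moves", "body": {"increments": [[1,0,0,-0.02,0,0,0],[1,0,0,-0.02,0,0,0],[1,0,0,0,0,0,0],[-1,0,0,0,0,0,0],[-1,0,0,0,0,0,0]]}}

```text
time_s: 7.25
ee_pos: [666.0, -9.8, 18.6]
ee_rot: [180.0, -0.0, 68.9]
force: [-1.0, -0.6, 1.6]
gripper_width: 81.2
gripper_force: 0.0
```

Call:
{"method": "apply_moves", "body": {"increments": [[-1,0,0,0,0,0,0],[-1,0,0,0,0,0,0],[-1,0,0,0,0,0,0],[-1,0,0,0,0,0,0],[-1,0,0,0,0,0,0]]}}

```text
time_s: 7.67
ee_pos: [666.0, -9.8, 18.7]
ee_rot: [179.9, -0.0, 68.9]
force: [-0.9, 0.3, 2.4]
gripper_width: 60.0
gripper_force: 8.0
```

Call:
{"method": "apply_moves", "body": {"increments": [[-1,0,0,0,0,0,0],[-1,0,0,0,0,0,0],[-1,0,0,0,0,0,0],[-1,0,0,0,0,0,0],[-1,0,0,0,0,0,0]]}}

```text
time_s: 8.08
ee_pos: [666.0, -9.8, 18.7]
ee_rot: [180.0, -0.0, 69.0]
force: [-1.6, 0.2, 5.2]
gripper_width: 60.0
gripper_force: 8.0
```

```bash
cat > chk.py <<'E'
import sys
from h import *
n=sys.argv[1];p0=[float(v) for v in sys.argv[2:5]];z0=float(sys.argv[5]) if len(sys.argv)>5 else 0
cs=sys.argv[6].split(',') if len(sys.argv)>6 else ['top','side']
for c in cs:
    f=cams.grab_frame(c);r=finder.trace(n,c)
    r=[x for x in r if np.hypot(*(np.array(np.nonzero(x['pixels'])[::-1]).mean(1)-proj(f,place(n,p0,z0)).mean(0)))<15]
    if r: print(c,'trace',*[v.round(2) for v in fit(n,[(f,np.array(r[0]['pixels']))],p0,z0,yaw=False)])
    p,i,m=sfit(f,n,p0,z0,**(dict() if c=='wrist' else dict(d=5,e=5)));print(c,'seg',p.round(2),i)
s=status.state();print(s['ee_pos'].round(1),s['ee_rot'].round(1),s['gripper_width'])
E
python3 chk.py square_block 665.8 -9.8 -21
```

```text
top seg [670.47  -5.82  -3.75] 0.882
side trace [664.05  -6.45 -24.39] 0.48
side seg [665.23  -6.92 -24.25] 0.869
[666.   -9.8  18.7] [180.   -0.   68.9] 59.98869948404064
```

Call:
{"method": "apply_moves", "body": {"increments": [[-1,0,0,0.01,0,0,0],[-1,0,0,0.02,0,0,0],[-1,0,0,0.03,0,0,0],[-1,-0.01,0,0.03,0,0,2],[-1,-0.02,0,0.03,0,0,2]], "newtons": 15}}

```text
time_s: 8.7
ee_pos: [637.0, -9.9, 138.9]
ee_rot: [179.9, -0.0, 73.1]
force: [1.3, 0.4, 0.0]
gripper_width: 60.1
gripper_force: 15.0
```

Call:
{"method": "apply_moves", "body": {"increments": [[-1,-0.024,0,0.01,0,0,3],[-1,-0.03,0,0,0,0,3],[-1,-0.03,0,0,0,0,3],[-1,-0.03,0,0,0,0,3],[-1,-0.025,0,0,0,0,2]]}}

```text
time_s: 9.12
ee_pos: [494.2, -9.8, 148.0]
ee_rot: [-179.9, 0.0, 87.1]
force: [0.3, -0.6, -0.9]
gripper_width: 60.2
gripper_force: 15.0
```

Call:
{"method": "apply_moves", "body": {"increments": [[-1,-0.015,0,0,0,0,1],[-1,-0.01,0,0,0,0,0.6],[-1,0,0,0,0,0,0],[-1,0,0,0,0,0,0],[-1,0,0,0,0,0,0]]}}

```text
time_s: 9.53
ee_pos: [473.2, -9.9, 148.3]
ee_rot: [179.9, 0.0, 88.5]
force: [0.1, 0.3, -1.0]
gripper_width: 59.9
gripper_force: 15.0
```

Run:
```python
from h import *
f=cams.grab_frame('wrist');save(f,'w2');s=status.state();print(s['ee_pos'],s['ee_rot'])
p,i,m=sfit(f,'square_post',(472,93,-1.4));print(p,i);overlay(f,'square_post',p,0,'w2o',m)
```

```text
[473.17489075  -9.87610265 148.08815279] [1.79925402e+02 1.40809568e-03 8.85430575e+01]
[473.77251384  93.6848025   -1.45154333] 0.994
```

View pics/w2o.png

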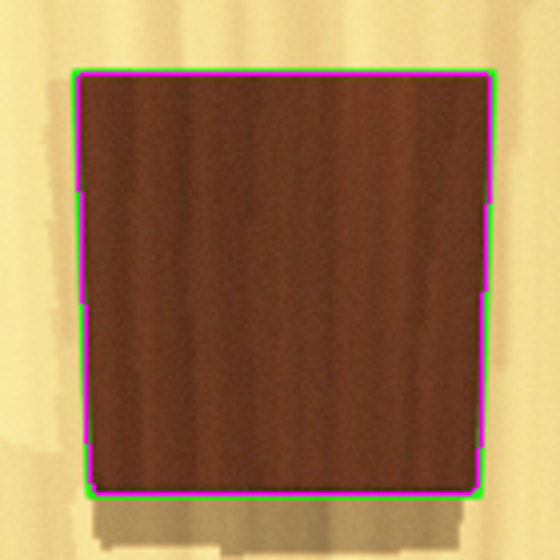

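Call:
{"method": "apply_moves", "body": {"increments": [[-1,0,0.02,0,0,0,0],[-1,0,0.03,0,0,0,0],[-1,0,0.03,-0.01,0,0,0],[-1,0,0.0235,-0.02,0,0,0],[-1,0,0,-0.03,0,0,0]]}}

```text
time_s: 10.0
ee_pos: [475.4, 97.6, 89.2]
ee_rot: [179.6, -0.2, 88.7]
force: [0.7, -0.8, -1.8]
gripper_width: 59.4
gripper_force: 15.0
```

Call:
{"method": "apply_moves", "body": {"increments": [[-1,0,0,-0.03,0,0,0],[-1,0,0,-0.015,0,0,0],[-1,0,0,-0.005,0,0,0],[-1,0,0,-0.002,0,0,0],[-1,0,0,0,0,0,0]]}}

```text
time_s: 10.42
ee_pos: [472.8, 93.8, 36.1]
ee_rot: [179.9, -0.0, 88.5]
force: [1.0, 0.2, -0.8]
gripper_width: 60.0
gripper_force: 15.0
```

Call:
{"method": "apply_moves", "body": {"increments": [[-1,0,0,-0.001,0,0,0],[-1,0,0,-0.001,0,0,0],[-1,0,0,0,0,0,0],[-1,0,0,0,0,0,0]]}}

```text
time_s: 10.75
ee_pos: [472.3, 93.7, 34.7]
ee_rot: [179.9, -0.0, 88.5]
force: [-0.3, -1.0, 0.9]
gripper_width: 60.2
gripper_force: 15.0
```

Call:
{"method": "apply_moves", "body": {"increments": [[-1,0.001,0,0,0,0,0],[-1,0,0,-0.001,0,0,0],[-1,0,0,0,0,0,0],[-1,0,0,0,0,0,0]]}}

```text
time_s: 11.08
ee_pos: [472.3, 93.7, 34.5]
ee_rot: [-180.0, -0.0, 88.6]
force: [-4.3, -0.3, 12.8]
gripper_width: 59.7
gripper_force: 15.0
```

Call:
{"method": "apply_moves", "body": {"increments": [[0.3,0,0,0,0,0,0],[0.6,0,0,0,0,0,0],[1,0,0,0,0,0,0],[1,0,0,0,0,0,0],[1,0,0,0.01,0,0,0]]}}

```text
time_s: 11.5
ee_pos: [471.6, 93.4, 41.7]
ee_rot: [-179.8, 0.0, 88.6]
force: [-0.7, -0.0, 0.6]
gripper_width: 83.4
gripper_force: 0.0
```

Call:
{"method": "apply_moves", "body": {"increments": [[1,0,0,0.03,0,0,0],[1,0,-0.02,0.03,0,0,0],[1,0,-0.02,0.04,0,0,0],[1,0,-0.01,0,0,0,0],[1,0,0,0,0,0,0]]}}

```text
time_s: 11.92
ee_pos: [474.2, 43.7, 142.0]
ee_rot: [179.7, 0.0, 88.4]
force: [0.3, -0.0, -0.3]
gripper_width: 91.3
gripper_force: 0.0
```

Run:
```python
from h import *
f=cams.grab_frame('wrist');save(f,'w3');s=status.state();print(s['ee_pos'],s['ee_rot'])
p,i,m=sfit(f,'square_block',(473.5,93.6,-1.4),16);print(p,i)
q,i,m=sfit(f,'square_post',(473.5,93.6,-1.4),0);print(q,i);overlay(f,'square_block',p,16,'w3o',m)
f=cams.grab_frame('top');p,i,m=sfit(f,'square_block',(473.5,93.6,-1.4),16,d=5,e=5);print(p,i)
q,i,m=sfit(f,'square_post',(473.5,93.6,-1.4),0,d=5,e=5);print(q,i)
```

```text
[472.83429784  44.47400064 140.4286972 ] [ 1.79937793e+02 -1.57188389e-02  8.84417166e+01]
[471.77225522  93.39448023  -1.54688793] 0.978
[473.72239603  93.82137111  -1.53972145] 0.994
[471.54783318  93.88203769   3.82628252] 0.809
[472.68087065 102.12402315  -4.39278405] 0.912
```

View pics/w3o.png

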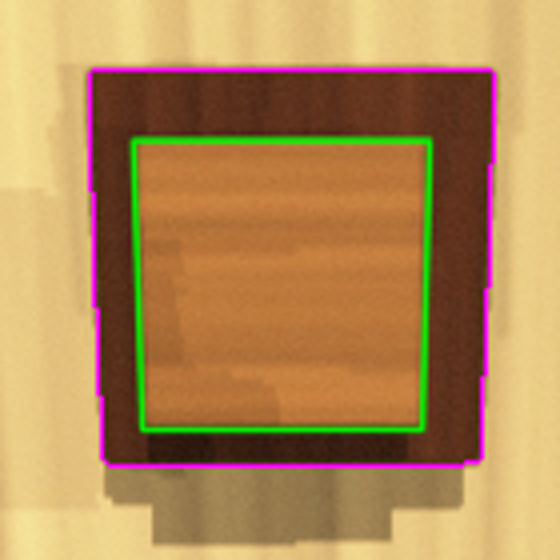

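Call:
{"method": "apply_moves", "body": {"increments": [[1,0.001,0.02,0,0,0,0],[1,0,0.02,0,0,0,0],[1,0,0.0095,-0.01,0,0,0],[1,0,0,0,0,0,0],[1,0,0,0,0,0,0]]}}

```text
time_s: 12.43
ee_pos: [472.4, 94.8, 128.3]
ee_rot: [-179.8, 0.1, 88.7]
force: [0.8, -0.7, -0.1]
gripper_width: 91.1
gripper_force: 0.0
```

```bash
python3 -c "
from h import *
print(status.state()['ee_pos'])"
```

```text
[472.37519601  94.76694194 128.29318016]
```

Call:
{"method": "apply_moves", "body": {"increments": [[1,0.001,0,-0.03,0,0,0],[1,0,0,-0.03,0,0,0],[1,0,0,-0.02,0,0,0],[1,0,0,-0.013,0,0,0],[1,0,0,0,0,0,0]]}}

```text
time_s: 12.85
ee_pos: [472.3, 93.4, 34.3]
ee_rot: [-179.6, 0.1, 88.5]
force: [0.1, 0.2, 0.2]
gripper_width: 91.3
gripper_force: 0.0
```

Call:
{"method": "apply_moves", "body": {"increments": [[1,0,0,0,0,0,0],[1,0,0,0,0,0,0],[1,0,0,0,0,0,0]]}}

```text
time_s: 13.1
ee_pos: [475.6, 94.4, 38.3]
ee_rot: [179.9, -0.0, 88.5]
force: [-0.4, 0.2, 0.3]
gripper_width: 91.3
gripper_force: 0.0
```

Call:
{"method": "apply_moves", "body": {"increments": [[1,0,0,0,0,0,0],[1,0,0,0,0,0,0],[1,0,0,0,0,0,0]]}}

```text
time_s: 13.35
ee_pos: [475.1, 94.6, 37.8]
ee_rot: [179.9, -0.0, 88.6]
force: [-0.2, -0.9, 0.3]
gripper_width: 91.3
gripper_force: 0.0
```

Call:
{"method": "apply_moves", "body": {"increments": [[1,0,0,0,0,0,0],[1,0,0,0,0,0,0],[1,0,0,0,0,0,0]]}}

```text
time_s: 13.6
ee_pos: [474.8, 94.5, 37.3]
ee_rot: [180.0, -0.0, 88.6]
force: [0.4, -0.7, 0.3]
gripper_width: 91.3
gripper_force: 0.0
```

Call:
{"method": "apply_moves", "body": {"increments": [[1,0,0,-0.002,0,0,0],[1,0,0,0,0,0,0],[1,0,0,0,0,0,0],[-1,0,0,0,0,0,0],[-1,0,0,0,0,0,0]], "newtons": 6}}

```text
time_s: 14.02
ee_pos: [474.8, 94.5, 35.2]
ee_rot: [180.0, 0.0, 88.6]
force: [-0.3, 0.9, -0.1]
gripper_width: 81.0
gripper_force: 0.0
```

Call:
{"method": "apply_moves", "body": {"increments": [[-1,0,0,0,0,0,0],[-1,0,0,0,0,0,0],[-1,0,0,0,0,0,0],[-1,0,0,0,0,0,0],[-1,0,0,0,0,0,0]]}}

```text
time_s: 14.43
ee_pos: [474.5, 94.5, 35.2]
ee_rot: [-180.0, 0.0, 88.6]
force: [-1.2, -0.8, 0.5]
gripper_width: 60.1
gripper_force: 6.0
```

Call:
{"method": "apply_moves", "body": {"increments": [[-1,0,0,0,0,0,0],[-1,0,0,0,0,0,0],[-1,0,0,0,0,0,0],[-1,0,0,0,0,0,0],[-1,0,0,0,0,0,0]]}}

```text
time_s: 14.85
ee_pos: [474.6, 94.5, 35.2]
ee_rot: [-180.0, 0.0, 88.5]
force: [-1.2, 0.2, 1.6]
gripper_width: 60.0
gripper_force: 6.0
```

Call:
{"method": "apply_moves", "body": {"increments": [[0.3,0,0,0,0,0,0],[0.7,0,0,0,0,0,0],[1,0,0,0,0,0,0],[1,0,0,0.01,0,0,0],[1,0,0,0.03,0,0,0]]}}

```text
time_s: 15.27
ee_pos: [472.2, 94.0, 72.6]
ee_rot: [-179.6, 0.1, 88.6]
force: [0.5, -0.7, -0.9]
gripper_width: 83.8
gripper_force: 0.0
```

Call:
{"method": "apply_moves", "body": {"increments": [[1,0,-0.01,0.03,0,0,0],[1,0,-0.02,0.03,0,0,0],[1,0,-0.02,0.01,0,0,0],[1,0,0,0,0,0,0],[1,0,0,0,0,0,0]]}}

```text
time_s: 15.68
ee_pos: [475.2, 44.1, 145.8]
ee_rot: [179.9, -0.0, 88.4]
force: [0.2, 0.6, 0.1]
gripper_width: 91.0
gripper_force: 0.0
```

```bash
cat > rel.py <<'E'
import sys
from h import *
# usage: rel.py tag  name,x,y,yaw,z0 ...
f=cams.grab_frame('wrist');save(f,sys.argv[1])
for a in sys.argv[2:]:
    n,*v=a.split(',');v=[float(x) for x in v]
    p,i,m=sfit(f,n,v[:3],v[3]);print(n,p.round(2),i);overlay(f,n,p,v[3],sys.argv[1]+n,m)
s=status.state();print(s['time_s'],s['ee_pos'].round(1),s['ee_rot'].round(1))
E
python3 rel.py w4 square_block,474,94,-1.4,16 square_post,474,94,-1.4,0
```

```text
square_block [473.89  93.04  -1.53] 0.966
square_post [473.79  93.76  -1.55] 0.986
15.7333 [474.5  44.6 144.9] [-180.    -0.    88.5]
```

Call:
{"method": "apply_moves", "body": {"increments": [[1,0,-0.027,0,0,0,0],[1,0,-0.035,0,0,0,0],[1,0.003,-0.035,0,0,0,0],[1,0,-0.025,-0.01,0,0,0],[1,0,-0.014,-0.005,0,0,0]]}}

```text
time_s: 16.15
ee_pos: [477.2, -92.8, 128.3]
ee_rot: [-179.9, -0.0, 88.5]
force: [-0.4, 0.7, -0.3]
gripper_width: 91.2
gripper_force: 0.0
```

Call:
{"method": "apply_moves", "body": {"increments": [[1,0,0,0,0,0,0],[1,0,0,0,0,0,0],[1,0,0,0,0,0,0],[1,0,0,0,0,0,0],[1,0,0,0,0,0,0]]}}

```text
time_s: 16.57
ee_pos: [477.9, -90.4, 130.3]
ee_rot: [180.0, -0.0, 88.6]
force: [0.7, 0.2, 0.1]
gripper_width: 91.6
gripper_force: 0.0
```

```bash
python3 rel.py w5 disc,478,-92,0,0
```

```text
disc [477.35 -93.91  11.17] 0.874
16.6167 [477.9 -90.5 130.4] [180.   -0.   88.6]
```

View pics/w5disc.png

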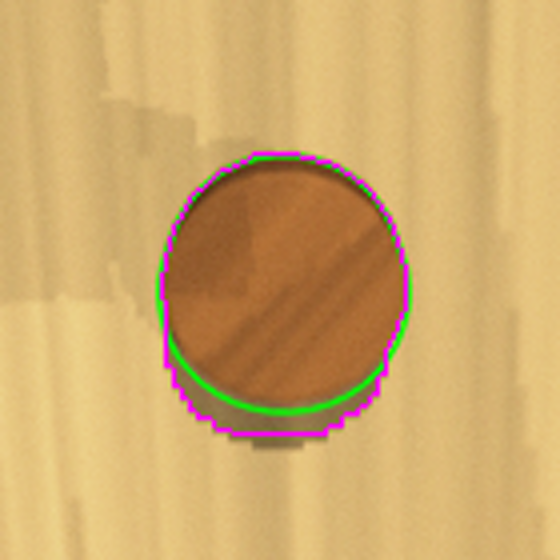

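Call:
{"method": "apply_moves", "body": {"increments": [[1,0,-0.0025,-0.03,0,0,0],[1,0,0,-0.03,0,0,0],[1,0,0,-0.03,0,0,0],[1,0,0,-0.018,0,0,0],[1,0,0,-0.004,0,0,0]]}}

```text
time_s: 17.03
ee_pos: [475.7, -93.0, 15.6]
ee_rot: [-179.7, -0.1, 88.6]
force: [-0.7, 0.2, 0.3]
gripper_width: 91.1
gripper_force: 0.0
```

Call:
{"method": "apply_moves", "body": {"increments": [[1,0,0,0,0,0,0],[1,0,0,0,0,0,0],[1,0,0,0,0,0,0],[1,0,0,0,0,0,0],[1,0,0,0,0,0,0]]}}

```text
time_s: 17.45
ee_pos: [478.6, -94.1, 19.4]
ee_rot: [179.9, 0.0, 88.6]
force: [0.4, 0.1, -0.6]
gripper_width: 91.0
gripper_force: 0.0
```

Call:
{"method": "apply_moves", "body": {"increments": [[-1,0,0,0,0,0,0],[-1,0,0,0,0,0,0],[-1,0,0,0,0,0,0],[-1,0,0,0,0,0,0],[-1,0,0,0,0,0,0]], "newtons": 8}}

```text
time_s: 17.87
ee_pos: [477.8, -94.0, 18.3]
ee_rot: [180.0, -0.0, 88.5]
force: [-0.7, -1.6, 0.9]
gripper_width: 60.7
gripper_force: 0.0
```

Call:
{"method": "apply_moves", "body": {"increments": [[-1,0,0,0,0,0,0],[-1,0,0,0,0,0,0],[-1,0,0,0,0,0,0],[-1,0,0,0,0,0,0],[-1,0,0,0,0,0,0]]}}

```text
time_s: 18.28
ee_pos: [477.8, -94.0, 18.2]
ee_rot: [180.0, 0.0, 88.6]
force: [-1.4, 0.1, -0.1]
gripper_width: 55.8
gripper_force: 8.0
```

Call:
{"method": "apply_moves", "body": {"increments": [[-1,0,0,0.01,0,0,0],[-1,0,0,0.025,0,0,0],[-1,0,0.01,0.03,0,0,0],[-1,0,0.025,0.025,0,0,0],[-1,0,0.03,0,0,0,0]], "newtons": 15}}

```text
time_s: 18.7
ee_pos: [481.2, -29.5, 112.8]
ee_rot: [179.4, 0.0, 88.4]
force: [1.4, 0.1, 0.1]
gripper_width: 55.8
gripper_force: 15.0
```

Call:
{"method": "apply_moves", "body": {"increments": [[-1,-0.003,0.035,0,0,0,0],[-1,0,0.035,0,0,0,0],[-1,0,0.03,0,0,0,0],[-1,0,0.015,-0.01,0,0,0],[-1,0,0.007,-0.02,0,0,0]]}}

```text
time_s: 19.12
ee_pos: [476.5, 95.7, 79.8]
ee_rot: [179.7, -0.1, 88.7]
force: [0.3, -0.9, -1.3]
gripper_width: 55.4
gripper_force: 15.0
```

Call:
{"method": "apply_moves", "body": {"increments": [[-1,0,0,-0.012,0,0,0],[-1,0,0,0,0,0,0],[-1,0,0,0,0,0,0],[-1,0,0,0,0,0,0],[-1,0,0,0,0,0,0]]}}

```text
time_s: 19.53
ee_pos: [475.5, 92.8, 67.1]
ee_rot: [179.9, -0.0, 88.5]
force: [-0.1, -0.2, -0.5]
gripper_width: 55.7
gripper_force: 15.0
```

Call:
{"method": "apply_moves", "body": {"increments": [[-1,0,0,0,0,0,0],[-1,0,0,0,0,0,0],[-1,0,0,0,0,0,0],[-1,0,0,0,0,0,0],[-1,0,0,0,0,0,0]]}}

```text
time_s: 19.95
ee_pos: [474.8, 93.0, 66.4]
ee_rot: [180.0, -0.0, 88.5]
force: [-0.8, 0.1, -0.3]
gripper_width: 55.6
gripper_force: 15.0
```

Call:
{"method": "apply_moves", "body": {"increments": [[-1,0,0,-0.003,0,0,0],[-1,0,0,-0.003,0,0,0],[-1,0,0,-0.001,0,0,0],[-1,0,0,0,0,0,0],[-1,0,0,0,0,0,0]]}}

```text
time_s: 20.37
ee_pos: [474.6, 93.0, 59.0]
ee_rot: [-180.0, 0.0, 88.6]
force: [0.4, -0.4, -0.8]
gripper_width: 55.6
gripper_force: 15.0
```

Call:
{"method": "apply_moves", "body": {"increments": [[-1,0,0,-0.001,0,0,0],[-1,0,0,0,0,0,0],[-1,0,0,0,0,0,0],[-1,0,0,0,0,0,0],[-1,0,0,0,0,0,0]]}}

```text
time_s: 20.78
ee_pos: [474.7, 93.0, 58.3]
ee_rot: [180.0, 0.0, 88.6]
force: [0.5, -0.6, -0.4]
gripper_width: 55.4
gripper_force: 15.0
```

Call:
{"method": "apply_moves", "body": {"increments": [[-1,0,0,-0.0006,0,0,0],[-1,0,0,0,0,0,0],[-1,0,0,0,0,0,0]]}}

```text
time_s: 21.03
ee_pos: [474.8, 93.0, 58.2]
ee_rot: [180.0, -0.0, 88.6]
force: [-2.2, 0.0, 5.7]
gripper_width: 55.5
gripper_force: 15.0
```

Call:
{"method": "apply_moves", "body": {"increments": [[0.3,0,0,0,0,0,0],[0.7,0,0,0,0,0,0],[1,0,0,0,0,0,0],[1,0,0,0,0,0,0],[1,0,0,0.01,0,0,0]]}}

```text
time_s: 21.45
ee_pos: [473.4, 92.8, 66.2]
ee_rot: [-179.8, 0.0, 88.6]
force: [0.4, -0.4, -0.4]
gripper_width: 82.8
gripper_force: 0.0
```

Call:
{"method": "apply_moves", "body": {"increments": [[1,0,0,0.03,0,0,0],[1,0,-0.02,0.03,0,0,0],[1,0,-0.02,0.02,0,0,0],[1,0,-0.01,0,0,0,0],[1,0,0,0,0,0,0]]}}

```text
time_s: 21.87
ee_pos: [475.2, 41.6, 148.4]
ee_rot: [179.9, 0.0, 88.4]
force: [-1.6, -0.1, -0.4]
gripper_width: 91.1
gripper_force: 0.0
```

Call:
{"method": "apply_moves", "body": {"increments": [[1,0,0,0,0,0,0],[1,0,0,0,0,0,0]]}}

```text
time_s: 22.03
ee_pos: [473.8, 43.4, 146.3]
ee_rot: [-179.8, -0.0, 88.5]
force: [-0.2, -0.5, -0.1]
gripper_width: 91.2
gripper_force: 0.0
```

```bash
python3 rel.py w6 disc,474,94,0,40 square_block,474,94,-1.4,16 square_post,474,94,-1.4,0
```

```text
disc [474.8   95.74   1.98] 0.861
square_block [474.11  93.18  -1.4 ] 0.975
square_post [473.7   94.57  -1.47] 0.992
22.0833 [473.9  43.6 146.3] [-179.8   -0.    88.6]
```

View pics/w6disc.png

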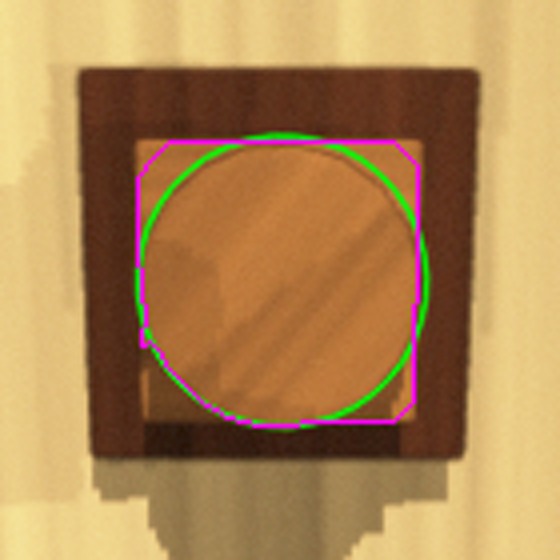

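```bash
cat > edge.py <<'E'
import sys
from h import *
def efit(f,X0,p0,rng=5,st=.25,half=1.0):
    """X0: closed outline model pts (N,3) about axis; finds dx,dy maximising mean |normal gradient|"""
    im=cv2.GaussianBlur(cv2.cvtColor(f['color'],cv2.COLOR_RGB2LAB).astype(np.float32),(0,0),.7)
    best=[]
    for dx in np.arange(-rng,rng+st,st):
        for dy in np.arange(-rng,rng+st,st):
            P=X0+[p0[0]+dx,p0[1]+dy,0];q=proj(f,P);t=np.roll(q,-1,0)-np.roll(q,1,0);n=np.c_[t[:,1],-t[:,0]]/np.linalg.norm(t,axis=1)[:,None]
            a,b=[cv2.remap(im,*(q+s*half*n).astype(np.float32).T.reshape(2,-1,1),cv2.INTER_LINEAR)[:,0] for s in(1,-1)]
            g=a-b
            best.append((np.minimum(np.linalg.norm(g,axis=1),12).mean(),p0[0]+dx,p0[1]+dy))
    best.sort(reverse=True);return best
if __name__=='__main__':
    f=cams.grab_frame('wrist');r=float(sys.argv[1]);z=float(sys.argv[2]);p0=[float(v) for v in sys.argv[3:5]]
    b=efit(f,circ(r,z,120),p0)
    print(np.round(b[:6],2))
    im=cv2.cvtColor(f['color'],cv2.COLOR_RGB2BGR);q=proj(f,circ(r,z,120)+[b[0][1],b[0][2],0]);x,y=(q.mean(0)-60).astype(int)
    im=cv2.resize(im[y:y+120,x:x+120],None,fx=5,fy=5,interpolation=cv2.INTER_CUBIC)
    im=cv2.convertScaleAbs(im,alpha=1.4,beta=-40)
    cv2.polylines(im,[((q-[x,y]+.5)*5).round().astype(np.int32)[::1].reshape(-1,1,2)],True,(0,255,0),1)
    cv2.imwrite('pics/'+sys.argv[5]+'.png',im)
E
python3 edge.py 28 62 474.2 93.5 w7e
```

```text
[[ 11.09 474.2   95.25]
 [ 11.08 473.95  95.5 ]
 [ 11.08 474.2   95.5 ]
 [ 11.07 474.45  95.  ]
 [ 11.06 474.45  95.25]
 [ 11.03 474.2   95.  ]]
```

View pics/w7e.png

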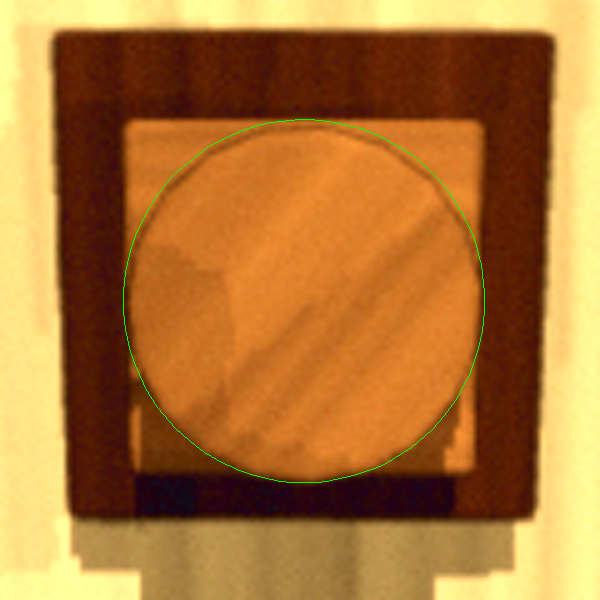

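Call:
{"method": "apply_moves", "body": {"increments": [[1,0,0.01,0,0,0,-7],[1,0,0.01,0,0,0,-7],[1,0,0.01,0,0,0,-7],[1,0,0.01,0,0,0,-7],[1,0,0.01,0,0,0,-7]], "newtons": 5}}

```text
time_s: 22.55
ee_pos: [474.3, 94.1, 146.7]
ee_rot: [-179.9, 0.1, 53.3]
force: [-0.3, 0.7, 0.7]
gripper_width: 91.3
gripper_force: 0.0
```

Call:
{"method": "apply_moves", "body": {"increments": [[1,0,0,0,0,0,-7],[1,0,0,0,0,0,-7],[1,0,0,0,0,0,-7],[1,0,0,0,0,0,-7],[1,0,0,0,0,0,-7]]}}

```text
time_s: 22.97
ee_pos: [474.2, 93.7, 146.7]
ee_rot: [-180.0, 0.1, 18.3]
force: [-0.2, -0.5, -0.1]
gripper_width: 91.4
gripper_force: 0.0
```

Call:
{"method": "apply_moves", "body": {"increments": [[1,0,0,-0.02,0,0,-7],[1,0,0,-0.02,0,0,-7],[1,0,0,-0.02,0,0,-6],[1,0,0,-0.01,0,0,0],[1,0,0,0,0,0,0]]}}

```text
time_s: 23.38
ee_pos: [472.4, 93.3, 74.7]
ee_rot: [179.9, 0.4, -1.4]
force: [0.1, -0.8, 0.1]
gripper_width: 90.8
gripper_force: 0.0
```

Call:
{"method": "apply_moves", "body": {"increments": [[1,0,0,0,0,0,0],[1,0,0,0,0,0,0],[1,0,0,0,0,0,0],[1,0,0,0,0,0,0],[1,0,0,0,0,0,0]]}}

```text
time_s: 23.8
ee_pos: [475.2, 93.1, 78.3]
ee_rot: [-180.0, -0.1, -1.4]
force: [-0.5, -0.3, -0.1]
gripper_width: 91.3
gripper_force: 0.0
```

Call:
{"method": "apply_moves", "body": {"increments": [[1,0,0.0008,-0.008,0,0,0],[1,0,0,-0.006,0,0,0],[1,0,0,-0.004,0,0,0],[1,0,0,0,0,0,0],[1,0,0,0,0,0,0]]}}

```text
time_s: 24.22
ee_pos: [474.4, 93.8, 59.1]
ee_rot: [180.0, 0.1, -1.4]
force: [-0.2, 0.2, -0.4]
gripper_width: 91.0
gripper_force: 0.0
```

Call:
{"method": "apply_moves", "body": {"increments": [[1,0,0,0,0,0,0],[1,0,0,0,0,0,0],[1,0,0,0,0,0,0],[1,0,0,0,0,0,0],[1,0,0,0,0,0,0]]}}

```text
time_s: 24.63
ee_pos: [474.9, 93.8, 59.8]
ee_rot: [180.0, -0.0, -1.4]
force: [0.6, 0.8, -1.1]
gripper_width: 91.6
gripper_force: 0.0
```

Call:
{"method": "apply_moves", "body": {"increments": [[-1,0,0,0,0,0,0],[-1,0,0,0,0,0,0],[-1,0,0,0,0,0,0],[-1,0,0,0,0,0,0],[-1,0,0,0,0,0,0]]}}

```text
time_s: 25.05
ee_pos: [474.8, 93.8, 59.7]
ee_rot: [180.0, 0.0, -1.4]
force: [0.3, 0.6, -0.1]
gripper_width: 60.7
gripper_force: 0.0
```

Call:
{"method": "apply_moves", "body": {"increments": [[-1,0,0,0,0,0,0],[-1,0,0,0,0,0,0],[-1,0,0,0,0,0,0],[-1,0,0,0,0,0,0],[-1,0,0,0,0,0,0]]}}

```text
time_s: 25.47
ee_pos: [474.8, 93.8, 59.7]
ee_rot: [180.0, -0.0, -1.4]
force: [0.1, 0.4, 0.8]
gripper_width: 55.7
gripper_force: 5.0
```

Call:
{"method": "apply_moves", "body": {"increments": [[0.3,0,0,0,0,0,0],[0.7,0,0,0,0,0,0],[1,0,0,0,0,0,0],[1,0,0,0,0,0,0],[1,0,0,0.01,0,0,0]]}}

```text
time_s: 25.88
ee_pos: [473.5, 93.6, 68.4]
ee_rot: [180.0, 0.2, -1.4]
force: [0.6, -0.5, 0.0]
gripper_width: 83.0
gripper_force: 0.0
```

Call:
{"method": "apply_moves", "body": {"increments": [[1,0,0,0.03,0,0,0],[1,-0.02,0,0.03,0,0,0],[1,-0.02,0,0.02,0,0,0],[1,-0.01,0,0,0,0,0],[1,0,0,0,0,0,0]]}}

```text
time_s: 26.3
ee_pos: [423.0, 93.7, 150.2]
ee_rot: [-180.0, -0.0, -1.4]
force: [-0.7, -0.4, -0.6]
gripper_width: 91.2
gripper_force: 0.0
```

Call:
{"method": "apply_moves", "body": {"increments": [[1,0,0,0,0,0,0],[1,0,0,0,0,0,0],[1,0,0,0,0,0,0],[1,0,0,0,0,0,0],[1,0,0,0,0,0,0]]}}

```text
time_s: 26.72
ee_pos: [425.0, 93.8, 148.9]
ee_rot: [180.0, 0.1, -1.5]
force: [-0.4, 0.0, -0.8]
gripper_width: 91.4
gripper_force: 0.0
```

```bash
python3 rel.py w8  square_block,474,94,-1.4,16 square_post,474,94,-1.4,0;python3 edge.py 28 62 474.2 93.5 w8e
```

```text
square_block [473.86  93.44  -1.51] 0.97
square_post [473.82  94.11  -1.46] 0.992
26.7667 [425.   93.8 149.1] [ 1.8e+02  1.0e-01 -1.5e+00]
[[ 10.76 473.7   94.75]
 [ 10.59 473.7   94.5 ]
 [ 10.58 474.45  94.25]
 [ 10.57 474.45  94.5 ]
 [ 10.56 474.2   94.5 ]
 [ 10.55 474.7   94.5 ]]
```

View pics/w8e.png

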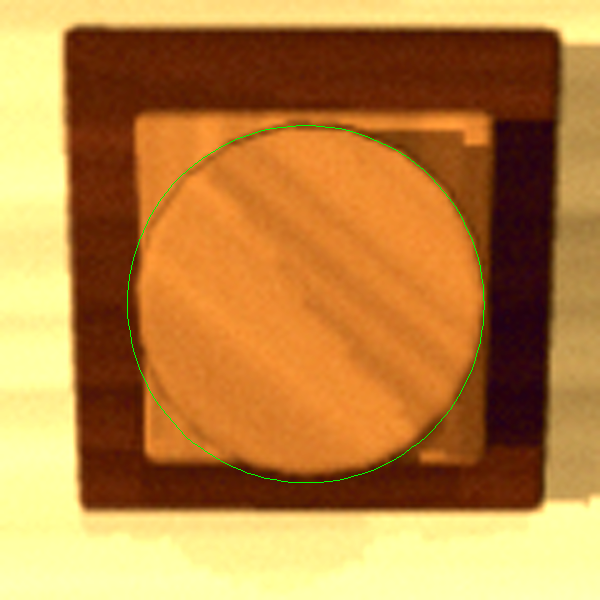

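Call:
{"method": "apply_moves", "body": {"increments": [[1,-0.003,0.025,0,0,0,0],[1,-0.003,0.035,0,0,0,0],[1,-0.003,0.035,0,0,0,0],[1,-0.003,0.035,0,0,0,0],[1,-0.003,0.03,0,0,0,0]]}}

```text
time_s: 27.23
ee_pos: [409.7, 255.9, 149.6]
ee_rot: [-180.0, -0.0, -1.4]
force: [0.5, 0.1, -0.2]
gripper_width: 91.7
gripper_force: 0.0
```

Call:
{"method": "apply_moves", "body": {"increments": [[1,-0.002,0.02,0,0,0,0],[1,0,0.01,0,0,0,0],[1,0,0,0,0,0,0],[1,0,0,0,0,0,0],[1,0,0,0,0,0,0]]}}

```text
time_s: 27.65
ee_pos: [407.7, 282.6, 149.4]
ee_rot: [179.9, 0.0, -1.5]
force: [0.3, -0.6, 0.9]
gripper_width: 91.4
gripper_force: 0.0
```

Call:
{"method": "apply_moves", "body": {"increments": [[1,0,0,0,0,0,0],[1,0,0,0,0,0,0],[1,0,0,0,0,0,0],[1,0,0,0,0,0,0],[1,0,0,0,0,0,0]]}}

```text
time_s: 28.07
ee_pos: [407.9, 283.5, 149.7]
ee_rot: [180.0, -0.0, -1.5]
force: [0.3, 0.3, 0.5]
gripper_width: 91.5
gripper_force: 0.0
```

```bash
python3 rel.py w9 ball_finial,407,285.5,0,0
python3 - <<'E'
import cv2
a=cv2.imread('pics/w9.png');b=cv2.imread('pics/w9ball_finial.png');b=cv2.resize(b,(420,420))
cv2.imwrite('pics/w9b.png',b)
E
```

```text
ball_finial [406.6  285.16  -1.85] 0.975
28.1167 [407.8 283.6 149.7] [180.   -0.   -1.5]
```

View pics/w9b.png

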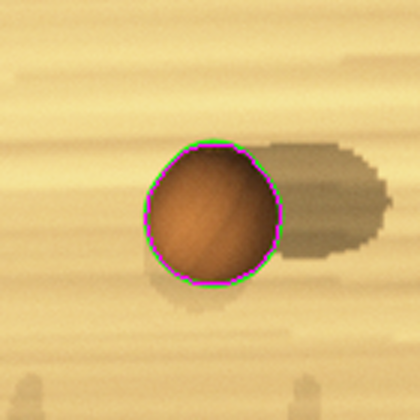

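Call:
{"method": "apply_moves", "body": {"increments": [[1,-0.0006,0.0017,-0.03,0,0,0],[1,0,0,-0.035,0,0,0],[1,0,0,-0.03,0,0,0],[1,0,0,-0.02,0,0,0],[1,0,0,-0.009,0,0,0]]}}

```text
time_s: 28.53
ee_pos: [405.6, 284.4, 23.0]
ee_rot: [179.8, 0.2, -1.4]
force: [0.8, 0.2, 0.4]
gripper_width: 91.2
gripper_force: 0.0
```

Call:
{"method": "apply_moves", "body": {"increments": [[1,0,0,0,0,0,0],[1,0,0,0,0,0,0],[1,0,0,0,0,0,0],[1,0,0,0,0,0,0],[1,0,0,0,0,0,0]]}}

```text
time_s: 28.95
ee_pos: [407.9, 286.0, 26.9]
ee_rot: [-179.9, -0.1, -1.4]
force: [0.6, -0.3, 0.4]
gripper_width: 90.8
gripper_force: 0.0
```

Call:
{"method": "apply_moves", "body": {"increments": [[-1,0,0,0,0,0,0],[-1,0,0,0,0,0,0],[-1,0,0,0,0,0,0],[-1,0,0,0,0,0,0],[-1,0,0,0,0,0,0]]}}

```text
time_s: 29.37
ee_pos: [407.2, 285.5, 25.7]
ee_rot: [180.0, -0.0, -1.4]
force: [-0.6, 0.1, 0.7]
gripper_width: 60.8
gripper_force: 0.0
```

Call:
{"method": "apply_moves", "body": {"increments": [[-1,0,0,0,0,0,0],[-1,0,0,0,0,0,0],[-1,0,0,0,0,0,0],[-1,0,0,0,0,0,0],[-1,0,0,0,0,0,0]]}}

```text
time_s: 29.78
ee_pos: [407.1, 285.5, 25.6]
ee_rot: [180.0, 0.0, -1.4]
force: [0.0, 0.0, 0.1]
gripper_width: 41.6
gripper_force: 5.0
```

Call:
{"method": "apply_moves", "body": {"increments": [[-1,0,0,0,0,0,0],[-1,0,0,0.01,0,0,0],[-1,0,0,0.02,0,0,0],[-1,0,0,0.025,0,0,0],[-1,0.005,-0.01,0.025,0,0,0]], "newtons": 10}}

```text
time_s: 30.2
ee_pos: [411.5, 276.2, 106.8]
ee_rot: [-180.0, 0.1, -1.4]
force: [0.1, 1.7, 0.0]
gripper_width: 41.3
gripper_force: 10.0
```

Call:
{"method": "apply_moves", "body": {"increments": [[-1,0.008,-0.02,0.015,0,0,0],[-1,0.01,-0.03,0.01,0,0,0],[-1,0.01,-0.03,0,0,0,0],[-1,0.01,-0.03,0,0,0,0],[-1,0.01,-0.03,0,0,0,0]]}}

```text
time_s: 30.62
ee_pos: [460.5, 134.3, 131.8]
ee_rot: [-180.0, -0.1, -1.4]
force: [0.6, 0.5, -0.6]
gripper_width: 41.4
gripper_force: 10.0
```

Call:
{"method": "apply_moves", "body": {"increments": [[-1,0.008,-0.02,0,0,0,0],[-1,0.005,-0.015,-0.01,0,0,0],[-1,0.0016,-0.0065,-0.01,0,0,0],[-1,0,0,-0.01,0,0,0],[-1,0,0,-0.005,0,0,0]]}}

```text
time_s: 31.03
ee_pos: [473.7, 93.8, 94.6]
ee_rot: [180.0, 0.1, -1.5]
force: [-0.7, 0.4, -0.5]
gripper_width: 41.5
gripper_force: 10.0
```

Call:
{"method": "apply_moves", "body": {"increments": [[-1,0,0,0,0,0,0],[-1,0,0,0,0,0,0],[-1,0,0,0,0,0,0],[-1,0,0,0,0,0,0],[-1,0,0,0,0,0,0]]}}

```text
time_s: 31.45
ee_pos: [475.0, 94.4, 96.1]
ee_rot: [-180.0, -0.1, -1.4]
force: [-0.5, 0.1, -0.1]
gripper_width: 40.9
gripper_force: 10.0
```

Call:
{"method": "apply_moves", "body": {"increments": [[-1,0,0,0,0,0,0],[-1,0,0,0,0,0,0],[-1,0,0,0,0,0,0],[-1,0,0,0,0,0,0],[-1,0,0,0,0,0,0]]}}

```text
time_s: 31.87
ee_pos: [474.8, 94.0, 95.7]
ee_rot: [180.0, -0.0, -1.5]
force: [0.6, 0.4, -0.7]
gripper_width: 41.3
gripper_force: 10.0
```

Call:
{"method": "apply_moves", "body": {"increments": [[-1,0,0,-0.003,0,0,0],[-1,0,0,-0.003,0,0,0],[-1,0,0,-0.001,0,0,0],[-1,0,0,0,0,0,0],[-1,0,0,-0.001,0,0,0]]}}

```text
time_s: 32.28
ee_pos: [474.8, 94.0, 87.6]
ee_rot: [180.0, 0.0, -1.4]
force: [0.6, 0.6, 2.6]
gripper_width: 41.2
gripper_force: 10.0
```

Call:
{"method": "apply_moves", "body": {"increments": [[-1,0,0,0,0,0,0],[-1,0,0,0,0,0,0],[-1,0,0,-0.0006,0,0,0],[-1,0,0,0,0,0,0],[-1,0,0,0,0,0,0]]}}

```text
time_s: 32.7
ee_pos: [474.9, 94.0, 87.5]
ee_rot: [180.0, -0.0, -1.4]
force: [-2.2, 0.1, 4.7]
gripper_width: 41.5
gripper_force: 10.0
```

Call:
{"method": "apply_moves", "body": {"increments": [[0.0,0,0,0,0,0,0],[0.2,0,0,0,0,0,0],[0.6,0,0,0,0,0,0],[1,0,0,0,0,0,0],[1,0,0,0,0,0,0]]}}

```text
time_s: 33.12
ee_pos: [474.7, 94.0, 86.8]
ee_rot: [180.0, 0.0, -1.4]
force: [-0.6, -0.0, -1.2]
gripper_width: 69.2
gripper_force: 0.0
```

Call:
{"method": "apply_moves", "body": {"increments": [[1,0,0,0.01,0,0,0],[1,0,0,0.02,0,0,0],[1,0,0,0.03,0,0,0],[1,0,0,0.03,0,0,0],[1,0,0,0.02,0,0,0]]}}

```text
time_s: 33.53
ee_pos: [475.6, 94.2, 199.5]
ee_rot: [-180.0, -0.2, -1.4]
force: [0.5, -0.9, -0.8]
gripper_width: 91.1
gripper_force: 0.0
```

Call:
{"method": "apply_moves", "body": {"increments": [[1,-0.02,0,0,0,0,0],[1,-0.02,0,0,0,0,0],[1,-0.01,0,0,0,0,0],[1,0,0,0,0,0,0],[1,0,0,0,0,0,0]]}}

```text
time_s: 33.95
ee_pos: [425.1, 94.1, 197.1]
ee_rot: [-180.0, -0.1, -1.4]
force: [-0.0, -0.4, 0.4]
gripper_width: 91.0
gripper_force: 0.0
```

Call:
{"method": "apply_moves", "body": {"increments": [[1,0,0,0,0,0,0],[1,0,0,0,0,0,0],[1,0,0,0,0,0,0],[1,0,0,0,0,0,0],[1,0,0,0,0,0,0]]}}

```text
time_s: 34.37
ee_pos: [425.1, 94.0, 196.8]
ee_rot: [180.0, 0.0, -1.5]
force: [0.1, 0.1, -0.3]
gripper_width: 90.8
gripper_force: 0.0
```

```bash
python3 rel.py w10 ball_finial,474.7,94,0,62 square_block,474,94,-1.4,16 square_post,474,94,-1.4,0;python3 edge.py 21 92 474.2 93.5 w10e; python3 -c "
import cv2
a=cv2.imread('pics/w10e.png');cv2.imwrite('pics/w10v.png',a)"
```

```text
ball_finial [474.28  93.66   2.85] 0.755
square_block [473.3   93.29  -1.34] 0.98
square_post [473.66  94.02  -1.76] 0.983
34.4167 [425.   94.  196.9] [180.    0.   -1.5]
[[ 11.34 473.7   94.5 ]
 [ 11.33 473.7   94.25]
 [ 11.31 473.95  94.25]
 [ 11.31 473.95  94.5 ]
 [ 11.23 473.95  94.  ]
 [ 11.2  474.2   94.5 ]]
```

View pics/w10v.png

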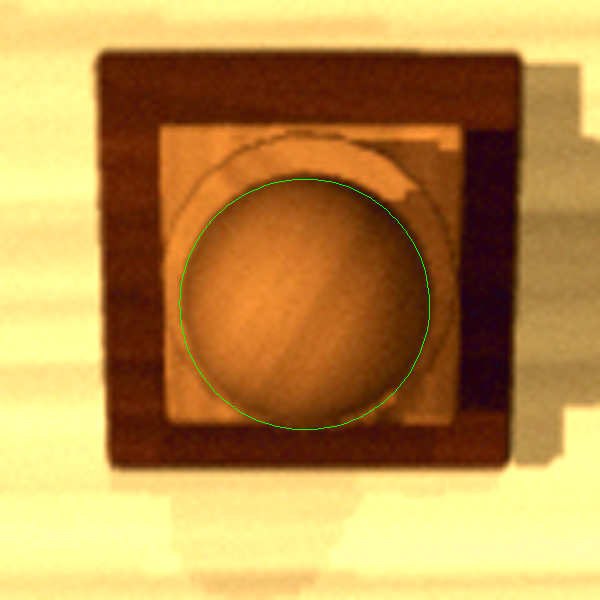

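Call:
{"method": "apply_moves", "body": {"increments": [[1,-0.002,-0.02,0,0,0,-1],[1,-0.004,-0.03,0,0,0,-1],[1,-0.004,-0.03,0,0,0,-1],[1,-0.005,-0.033,0,0,0,-1],[1,-0.005,-0.033,0,0,0,-1]]}}

```text
time_s: 34.88
ee_pos: [404.5, -53.2, 197.2]
ee_rot: [180.0, -0.0, -6.4]
force: [1.3, -0.5, 0.3]
gripper_width: 91.2
gripper_force: 0.0
```

Call:
{"method": "apply_moves", "body": {"increments": [[1,-0.005,-0.033,-0.005,0,0,-1],[1,-0.005,-0.033,-0.005,0,0,-1],[1,-0.005,-0.033,-0.01,0,0,-1],[1,-0.005,-0.033,-0.01,0,0,-0.6],[1,-0.005,-0.033,-0.01,0,0,0]]}}

```text
time_s: 35.3
ee_pos: [379.4, -218.7, 156.9]
ee_rot: [180.0, -0.1, -10.1]
force: [1.8, 0.2, -1.0]
gripper_width: 91.5
gripper_force: 0.0
```

Call:
{"method": "apply_moves", "body": {"increments": [[1,-0.005,-0.03,-0.01,0,0,0],[1,-0.004,-0.02,0,0,0,0],[1,0,-0.003,0,0,0,0],[1,0,0,0,0,0,0],[1,0,0,0,0,0,0]]}}

```text
time_s: 35.72
ee_pos: [370.8, -269.4, 147.1]
ee_rot: [-180.0, 0.0, -10.1]
force: [-0.0, 0.7, 0.2]
gripper_width: 91.1
gripper_force: 0.0
```

Call:
{"method": "apply_moves", "body": {"increments": [[1,0,0,0,0,0,0],[1,0,0,0,0,0,0],[1,0,0,0,0,0,0],[1,0,0,0,0,0,0],[1,0,0,0,0,0,0]]}}

```text
time_s: 36.13
ee_pos: [371.0, -269.5, 147.2]
ee_rot: [180.0, -0.0, -10.0]
force: [0.3, -0.5, -0.2]
gripper_width: 91.4
gripper_force: 0.0
```

```bash
python3 rel.py w11 hex_block,370,-269,19,0; python3 -c "
import cv2
a=cv2.imread('pics/w11hex_block.png');cv2.imwrite('pics/w11v.png',cv2.resize(a,(420,420)))"
```

```text
hex_block [ 369.78 -269.38   19.18] 0.978
36.1833 [ 370.9 -269.6  147.1] [180.  -0. -10.]
```

View pics/w11v.png

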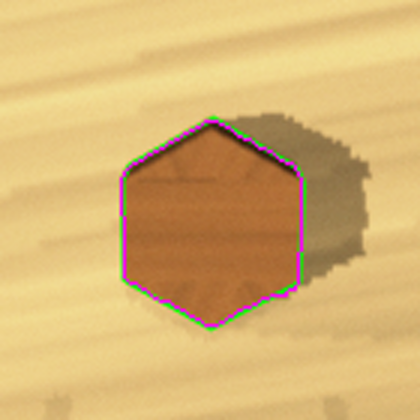

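Call:
{"method": "apply_moves", "body": {"increments": [[1,-0.0005,0,-0.03,0,0,-0.8],[1,0,0,-0.035,0,0,0],[1,0,0,-0.03,0,0,0],[1,0,0,-0.023,0,0,0],[1,0,0,-0.011,0,0,0]]}}

```text
time_s: 36.6
ee_pos: [368.8, -268.7, 15.4]
ee_rot: [-179.9, 0.3, -10.8]
force: [0.3, 0.2, -0.3]
gripper_width: 91.2
gripper_force: 0.0
```

Call:
{"method": "apply_moves", "body": {"increments": [[1,0,0,0,0,0,0],[1,0,0,0,0,0,0],[1,0,0,0,0,0,0],[1,0,0,0,0,0,0],[1,0,0,0,0,0,0]]}}

```text
time_s: 37.02
ee_pos: [370.8, -270.4, 19.0]
ee_rot: [179.9, -0.1, -10.8]
force: [-0.7, -0.8, 1.1]
gripper_width: 91.0
gripper_force: 0.0
```

Call:
{"method": "apply_moves", "body": {"increments": [[-1,0,0,0,0,0,0],[-1,0,0,0,0,0,0],[-1,0,0,0,0,0,0],[-1,0,0,0,0,0,0],[-1,0,0,0,0,0,0]], "newtons": 8}}

```text
time_s: 37.43
ee_pos: [370.3, -270.0, 18.1]
ee_rot: [180.0, -0.0, -10.8]
force: [0.7, 0.4, -0.6]
gripper_width: 60.8
gripper_force: 0.0
```

Call:
{"method": "apply_moves", "body": {"increments": [[-1,0,0,0,0,0,0],[-1,0,0,0,0,0,0],[-1,0,0,0,0,0,0],[-1,0,0,0,0,0,0],[-1,0,0,0,0,0,0]]}}

```text
time_s: 37.85
ee_pos: [370.3, -270.0, 18.1]
ee_rot: [180.0, -0.0, -10.8]
force: [-0.1, 0.1, 0.3]
gripper_width: 56.1
gripper_force: 8.0
```

Call:
{"method": "apply_moves", "body": {"increments": [[-1,0,0,0.01,0,0,0],[-1,0,0,0.025,0,0,0],[-1,0,0,0.035,0,0,0],[-1,0,0.005,0.035,0,0,0],[-1,0.003,0.01,0.035,0,0,0]], "newtons": 15}}

```text
time_s: 38.27
ee_pos: [372.7, -255.1, 159.3]
ee_rot: [180.0, 0.1, -10.9]
force: [-0.2, 0.1, -0.2]
gripper_width: 55.9
gripper_force: 15.0
```

Call:
{"method": "apply_moves", "body": {"increments": [[-1,0.007,0.02,0.025,0,0,0],[-1,0.01,0.029,0.007,0,0,0],[-1,0.01,0.03,0,0,0,0],[-1,0.01,0.03,0,0,0,0],[-1,0.01,0.03,0,0,0,0]]}}

```text
time_s: 38.68
ee_pos: [420.3, -114.7, 190.3]
ee_rot: [180.0, -0.0, -10.9]
force: [0.4, 0.6, -0.3]
gripper_width: 56.1
gripper_force: 15.0
```

Call:
{"method": "apply_moves", "body": {"increments": [[-1,0.011,0.032,0,0,0,0],[-1,0.011,0.032,0,0,0,0],[-1,0.011,0.032,0,0,0,0],[-1,0.011,0.032,0,0,0,0],[-1,0.011,0.032,0,0,0,0]]}}

```text
time_s: 39.1
ee_pos: [475.3, 45.7, 189.9]
ee_rot: [180.0, 0.0, -10.8]
force: [0.9, 0.1, -0.4]
gripper_width: 56.1
gripper_force: 15.0
```

Call:
{"method": "apply_moves", "body": {"increments": [[-1,0.011,0.032,0,0,0,0],[-1,0.011,0.032,0,0,0,0],[-1,0.011,0.032,0,0,0,0],[-1,0.011,0.032,0,0,0,0],[-1,0.011,0.025,0,0,0,0]]}}

```text
time_s: 39.52
ee_pos: [530.3, 199.5, 189.6]
ee_rot: [-180.0, 0.0, -10.8]
force: [0.8, -0.5, -0.9]
gripper_width: 56.0
gripper_force: 15.0
```

Call:
{"method": "apply_moves", "body": {"increments": [[-1,0.008,0.014,-0.01,0,0,0],[-1,0.003,0.005,-0.015,0,0,0],[-1,0,0,-0.015,0,0,0],[-1,0,0,0,0,0,0],[-1,0,0,0,0,0,0]]}}

```text
time_s: 39.93
ee_pos: [540.6, 215.8, 149.1]
ee_rot: [179.9, 0.1, -10.8]
force: [1.7, 0.7, 0.2]
gripper_width: 56.0
gripper_force: 15.0
```

Call:
{"method": "apply_moves", "body": {"increments": [[-1,0,0,0,0,0,0],[-1,0,0,0,0,0,0],[-1,0,0,0,0,0,0],[-1,0,0,0,0,0,0],[-1,0,0,0,0,0,0]]}}

```text
time_s: 40.35
ee_pos: [541.4, 215.9, 150.6]
ee_rot: [-180.0, -0.0, -10.9]
force: [0.7, 0.2, -0.3]
gripper_width: 56.2
gripper_force: 15.0
```

```bash
python3 rel.py w12 round_post,634.5,196,0,0; python3 -c "
import cv2
a=cv2.imread('pics/w12round_post.png');cv2.imwrite('pics/w12v.png',cv2.resize(a,(420,420)))"
```

```text
round_post [633.62 195.7    7.35] 0.988
40.4 [541.4 216.  150.5] [-180.    -0.   -10.9]
```

View pics/w12v.png

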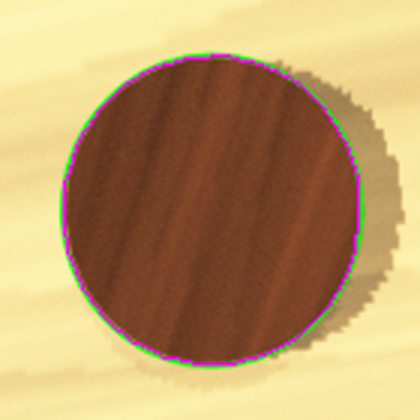

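Call:
{"method": "apply_moves", "body": {"increments": [[-1,0.02,-0.005,0,0,0,0],[-1,0.03,-0.006,-0.01,0,0,0],[-1,0.03,-0.006,-0.02,0,0,0],[-1,0.0129,-0.003,-0.03,0,0,0],[-1,0,0,-0.025,0,0,0]]}}

```text
time_s: 40.82
ee_pos: [637.7, 195.2, 64.0]
ee_rot: [-179.9, -0.2, -10.9]
force: [0.2, 0.2, -1.3]
gripper_width: 55.8
gripper_force: 15.0
```

Call:
{"method": "apply_moves", "body": {"increments": [[-1,0,0,-0.015,0,0,0],[-1,0,0,-0.007,0,0,0],[-1,0,0,0,0,0,0],[-1,0,0,0,0,0,0],[-1,0,0,0,0,0,0]]}}

```text
time_s: 41.23
ee_pos: [635.2, 196.4, 44.8]
ee_rot: [-179.9, -0.2, -10.8]
force: [0.2, 0.1, -0.5]
gripper_width: 55.4
gripper_force: 15.0
```

Call:
{"method": "apply_moves", "body": {"increments": [[-1,0,0,0,0,0,0],[-1,0,0,0,0,0,0],[-1,0,0,0,0,0,0],[-1,0,0,0,0,0,0],[-1,0,0,0,0,0,0]]}}

```text
time_s: 41.65
ee_pos: [634.2, 196.1, 43.3]
ee_rot: [-180.0, -0.0, -10.8]
force: [1.0, 0.2, -0.5]
gripper_width: 55.8
gripper_force: 15.0
```

Down 9.2 mm in small steps, checking the force.

Call:
{"method": "apply_moves", "body": {"increments": [[-1,0,0,-0.004,0,0,0],[-1,0,0,-0.003,0,0,0],[-1,0,0,-0.001,0,0,0],[-1,0,0,0,0,0,0],[-1,0,0,0,0,0,0]]}}

```text
time_s: 42.07
ee_pos: [634.1, 196.0, 34.8]
ee_rot: [180.0, 0.0, -10.8]
force: [-0.2, 0.5, -1.5]
gripper_width: 56.2
gripper_force: 15.0
```

Call:
{"method": "apply_moves", "body": {"increments": [[-1,0,0,-0.001,0,0,0],[-1,0,0,0,0,0,0],[-1,0,0,0,0,0,0],[-1,0,0,0,0,0,0],[-1,0,0,0,0,0,0]]}}

```text
time_s: 42.48
ee_pos: [634.3, 196.1, 34.1]
ee_rot: [-180.0, -0.0, -10.8]
force: [0.3, 0.0, 0.8]
gripper_width: 56.4
gripper_force: 15.0
```

Call:
{"method": "apply_moves", "body": {"increments": [[-1,0,0,-0.0006,0,0,0],[-1,0,0,0,0,0,0],[-1,0,0,0,0,0,0]]}}

```text
time_s: 42.73
ee_pos: [634.3, 196.1, 34.1]
ee_rot: [-180.0, -0.0, -10.8]
force: [-0.6, -0.6, 4.7]
gripper_width: 56.2
gripper_force: 15.0
```

Call:
{"method": "apply_moves", "body": {"increments": [[0.3,0,0,0,0,0,0],[0.7,0,0,0,0,0,0],[1,0,0,0,0,0,0],[1,0,0,0,0,0,0],[1,0,0,0.01,0,0,0]]}}

```text
time_s: 43.15
ee_pos: [632.6, 195.6, 41.4]
ee_rot: [179.9, 0.2, -10.8]
force: [0.6, -0.1, -0.3]
gripper_width: 82.9
gripper_force: 0.0
```

Call:
{"method": "apply_moves", "body": {"increments": [[1,0,0,0.03,0,0,0],[1,-0.02,0.004,0.035,0,0,0],[1,-0.02,0.004,0.03,0,0,0],[1,-0.01,0.002,0,0,0,0],[1,0,0,0,0,0,0]]}}

```text
time_s: 43.57
ee_pos: [583.3, 206.8, 141.4]
ee_rot: [-179.9, -0.2, -10.8]
force: [0.3, -0.6, -0.0]
gripper_width: 91.1
gripper_force: 0.0
```

Call:
{"method": "apply_moves", "body": {"increments": [[1,0,0,0,0,0,0],[1,0,0,0,0,0,0],[1,0,0,0,0,0,0],[1,0,0,0,0,0,0],[1,0,0,0,0,0,0]]}}

```text
time_s: 43.98
ee_pos: [584.3, 205.7, 137.3]
ee_rot: [179.9, 0.1, -10.9]
force: [-0.8, 1.2, -0.6]
gripper_width: 91.1
gripper_force: 0.0
```

```bash
python3 rel.py w13 round_post,634,196,0,0 hex_block,634,196,19.2,16
python3 - <<'E'
from h import *
from edge import efit
f=cams.grab_frame('wrist')
a=np.radians(19.2);R=np.array([[np.cos(a),np.sin(a),0],[-np.sin(a),np.cos(a),0],[0,0,1]])
h=ring6(40)@R;h=np.concatenate([np.linspace(h[i],h[(i+1)%6],20,endpoint=False) for i in range(6)])
print(np.round(efit(f,h,(634,196))[:4],2));print(np.round(efit(f,circ(45,16,120),(634,196))[:4],2))
E
```

```text
round_post [633.71 195.64   0.91] 0.984
hex_block [633.83 196.06  19.39] 0.984
44.0333 [584.3 205.8 137.6] [ 1.80e+02  1.00e-01 -1.09e+01]
[[ 12.   635.25 196.5 ]
 [ 12.   635.25 196.25]
 [ 12.   635.25 196.  ]
 [ 12.   635.   197.  ]]
[[ 12.   635.   196.5 ]
 [ 12.   635.   196.25]
 [ 12.   635.   196.  ]
 [ 12.   635.   195.75]]
```

Call:
{"method": "apply_moves", "body": {"increments": [[1,-0.003,0.015,0.012,0,0,7],[1,-0.004,0.025,0,0,0,7],[1,-0.004,0.025,0,0,0,7],[1,-0.004,0.025,0,0,0,7],[1,-0.004,0.025,0,0,0,7]]}}

```text
time_s: 44.5
ee_pos: [565.1, 322.0, 150.3]
ee_rot: [180.0, 0.0, 24.5]
force: [-0.0, 0.1, 0.2]
gripper_width: 90.9
gripper_force: 0.0
```

Call:
{"method": "apply_moves", "body": {"increments": [[1,-0.004,0.025,0,0,0,7],[1,-0.004,0.022,0,0,0,7],[1,-0.003,0.015,0,0,0,7],[1,-0.001,0.006,0,0,0,0],[1,0,0,0,0,0,0]]}}

```text
time_s: 44.92
ee_pos: [552.8, 390.2, 150.0]
ee_rot: [-180.0, 0.0, 45.1]
force: [0.4, -0.7, -0.0]
gripper_width: 91.3
gripper_force: 0.0
```

Call:
{"method": "apply_moves", "body": {"increments": [[1,0,0,0,0,0,0],[1,0,0,0,0,0,0],[1,0,0,0,0,0,0],[1,0,0,0,0,0,0],[1,0,0,0,0,0,0]]}}

```text
time_s: 45.33
ee_pos: [553.4, 388.3, 150.6]
ee_rot: [180.0, -0.0, 45.1]
force: [-0.0, -0.4, 0.5]
gripper_width: 91.4
gripper_force: 0.0
```

Call:
{"method": "apply_moves", "body": {"increments": [[1,0,0,0,0,0,0],[1,0,0,0,0,0,0],[1,0,0,0,0,0,0],[1,0,0,0,0,0,0],[1,0,0,0,0,0,0]]}}

```text
time_s: 45.75
ee_pos: [553.2, 389.0, 150.4]
ee_rot: [180.0, 0.0, 45.2]
force: [-0.8, 0.0, 0.0]
gripper_width: 91.1
gripper_force: 0.0
```

```bash
python3 rel.py w14 spire_finial,553.5,388.7,45,0
python3 - <<'E'
from h import *
f=cams.grab_frame('wrist');
for d in(9,19):
    for y in(38,52): p,i,m=sfit(f,'spire_finial',(553.5,388.7,y),d=d);print(p.round(2),i)
r=finder.trace('spire_finial','wrist')
for x in r[:1]:print(x['score'],*fit('spire_finial',[(f,np.array(x['pixels']))],(553.5,388.7,45),yaw=False))
E
```

```text
spire_finial [553.51 390.16 -43.99] 0.982
45.8 [553.2 389.1 150.5] [180.   -0.   45.2]
[553.5  390.16 -43.99] 0.981
[553.46 390.09 -43.69] 0.982
[553.46 390.09 -43.69] 0.983
[553.48 390.05 -43.75] 0.983
0.92 [553.31919838 389.08931661 -42.20422569] 0.9639010510074243
```

Call:
{"method": "apply_moves", "body": {"increments": [[1,0.0006,0.0015,-0.03,0,0,0.9],[1,0,0,-0.035,0,0,0],[1,0,0,-0.035,0,0,0],[1,0,0,-0.022,0,0,0],[1,0,0,-0.0105,0,0,0]]}}

```text
time_s: 46.32
ee_pos: [551.7, 389.1, 14.1]
ee_rot: [-179.9, 0.4, 46.1]
force: [-7.2, 0.2, 71.4]
gripper_width: 91.3
gripper_force: 44.5
```

Call:
{"method": "apply_moves", "body": {"increments": [[1,0,0,0,0,0,0],[1,0,0,0,0,0,0],[1,0,0,0,0,0,0],[1,0,0,0,0,0,0],[1,0,0,0,0,0,0]]}}

```text
time_s: 46.73
ee_pos: [554.2, 390.8, 18.8]
ee_rot: [180.0, -0.1, 46.1]
force: [1.0, -0.7, -0.5]
gripper_width: 90.8
gripper_force: 0.0
```

Call:
{"method": "apply_moves", "body": {"increments": [[-1,0,0,0,0,0,0],[-1,0,0,0,0,0,0],[-1,0,0,0,0,0,0],[-1,0,0,0,0,0,0],[-1,0,0,0,0,0,0]], "newtons": 7}}

```text
time_s: 47.15
ee_pos: [553.8, 390.5, 17.9]
ee_rot: [180.0, 0.0, 46.1]
force: [0.4, -0.4, -0.6]
gripper_width: 60.8
gripper_force: 0.0
```

Call:
{"method": "apply_moves", "body": {"increments": [[-1,0,0,0,0,0,0],[-1,0,0,0,0,0,0],[-1,0,0,0,0,0,0],[-1,0,0,0,0,0,0],[-1,0,0,0,0,0,0]]}}

```text
time_s: 47.57
ee_pos: [553.8, 390.5, 17.9]
ee_rot: [180.0, -0.0, 46.1]
force: [0.5, 0.4, -0.2]
gripper_width: 39.9
gripper_force: 7.0
```

Call:
{"method": "apply_moves", "body": {"increments": [[-1,0,0,0,0,0,0],[-1,0,0,0,0,0,0]]}}

```text
time_s: 47.73
ee_pos: [553.8, 390.5, 17.9]
ee_rot: [180.0, 0.0, 46.1]
force: [1.0, -0.4, -0.1]
gripper_width: 39.9
gripper_force: 7.0
```

Call:
{"method": "apply_moves", "body": {"increments": [[-1,0,0,0.01,0,0,0],[-1,0,0,0.025,0,0,0],[-1,0,0,0.03,0,0,0],[-1,0.004,-0.01,0.025,0,0,0],[-1,0.01,-0.024,0,0,0,0]], "newtons": 14}}

```text
time_s: 48.15
ee_pos: [570.0, 360.7, 115.0]
ee_rot: [179.9, -0.7, 46.2]
force: [2.3, 1.0, 0.2]
gripper_width: 39.8
gripper_force: 14.0
```

Call:
{"method": "apply_moves", "body": {"increments": [[-1,0.013,-0.032,0,0,0,0],[-1,0.013,-0.032,0,0,0,0],[-1,0.013,-0.032,0,0,0,0],[-1,0.013,-0.032,0,0,0,0],[-1,0.009,-0.02,0,0,0,0]]}}

```text
time_s: 48.57
ee_pos: [629.7, 205.4, 108.9]
ee_rot: [179.9, -0.0, 46.0]
force: [0.5, 0.1, -0.3]
gripper_width: 39.9
gripper_force: 14.0
```

Call:
{"method": "apply_moves", "body": {"increments": [[-1,0.0045,-0.01,-0.01,0,0,0],[-1,0.001,-0.0025,-0.015,0,0,0],[-1,0,0,-0.01,0,0,0],[-1,0,0,-0.003,0,0,0],[-1,0,0,0,0,0,0]]}}

```text
time_s: 48.98
ee_pos: [633.0, 196.8, 68.5]
ee_rot: [-179.9, 0.1, 46.1]
force: [-0.2, -1.6, 0.0]
gripper_width: 39.7
gripper_force: 14.0
```

Call:
{"method": "apply_moves", "body": {"increments": [[-1,0,0,0,0,0,0],[-1,0,0,0,0,0,0],[-1,0,0,0,0,0,0],[-1,0,0,0,0,0,0],[-1,0,0,0,0,0,0]]}}

```text
time_s: 49.4
ee_pos: [634.4, 196.3, 70.4]
ee_rot: [180.0, -0.0, 46.1]
force: [0.6, -0.5, -0.3]
gripper_width: 39.9
gripper_force: 14.0
```

Call:
{"method": "apply_moves", "body": {"increments": [[-1,0,0,0,0,0,0],[-1,0,0,0,0,0,0],[-1,0,0,0,0,0,0],[-1,0,0,0,0,0,0],[-1,0,0,0,0,0,0]]}}

```text
time_s: 49.82
ee_pos: [634.3, 196.0, 69.9]
ee_rot: [180.0, 0.0, 46.0]
force: [-0.1, -0.2, -0.0]
gripper_width: 40.1
gripper_force: 14.0
```

Down about 12 mm.

Call:
{"method": "apply_moves", "body": {"increments": [[-1,0,0,-0.004,0,0,0],[-1,0,0,-0.004,0,0,0],[-1,0,0,-0.002,0,0,0],[-1,0,0,-0.001,0,0,0],[-1,0,0,0,0,0,0]]}}

```text
time_s: 50.23
ee_pos: [633.9, 196.0, 58.3]
ee_rot: [-180.0, 0.1, 46.1]
force: [1.0, -0.0, 0.3]
gripper_width: 39.8
gripper_force: 14.0
```

Call:
{"method": "apply_moves", "body": {"increments": [[-1,0,0,0,0,0,0],[-1,0,0,-0.001,0,0,0],[-1,0,0,0,0,0,0],[-1,0,0,0,0,0,0],[-1,0,0,0,0,0,0]]}}

```text
time_s: 50.65
ee_pos: [634.3, 196.0, 58.1]
ee_rot: [180.0, -0.0, 46.1]
force: [0.3, 0.7, -0.9]
gripper_width: 39.9
gripper_force: 14.0
```

Call:
{"method": "apply_moves", "body": {"increments": [[-1,0,0,-0.0006,0,0,0],[-1,0,0,0,0,0,0],[-1,0,0,0,0,0,0]]}}

```text
time_s: 50.9
ee_pos: [634.4, 196.1, 57.9]
ee_rot: [180.0, -0.0, 46.1]
force: [0.1, -0.4, 3.4]
gripper_width: 39.8
gripper_force: 14.0
```

Call:
{"method": "apply_moves", "body": {"increments": [[0.0,0,0,0,0,0,0],[0.3,0,0,0,0,0,0],[0.7,0,0,0,0,0,0],[1,0,0,0,0,0,0],[1,0,0,0,0,0,0]]}}

```text
time_s: 51.32
ee_pos: [634.2, 196.0, 57.1]
ee_rot: [-180.0, 0.0, 46.1]
force: [0.2, -0.1, 0.4]
gripper_width: 69.3
gripper_force: 0.0
```

Call:
{"method": "apply_moves", "body": {"increments": [[1,0,0,0.01,0,0,0],[1,0,0,0.02,0,0,0],[1,0,0,0.03,0,0,0],[1,0,0,0.035,0,0,0],[1,0,0,0.025,0,0,0]]}}

```text
time_s: 51.73
ee_pos: [635.0, 196.3, 181.0]
ee_rot: [179.9, -0.2, 46.1]
force: [1.3, 0.5, 1.1]
gripper_width: 91.4
gripper_force: 0.0
```

Call:
{"method": "apply_moves", "body": {"increments": [[1,-0.014,-0.014,0,0,0,0],[1,-0.014,-0.014,0,0,0,0],[1,-0.007,-0.007,0,0,0,0],[1,0,0,0,0,0,0],[1,0,0,0,0,0,0]]}}

```text
time_s: 52.15
ee_pos: [599.5, 161.1, 177.8]
ee_rot: [180.0, -0.1, 46.0]
force: [-0.2, -0.5, -0.6]
gripper_width: 91.3
gripper_force: 0.0
```

Call:
{"method": "apply_moves", "body": {"increments": [[1,0,0,0,0,0,0],[1,0,0,0,0,0,0],[1,0,0,0,0,0,0],[1,0,0,0,0,0,0],[1,0,0,0,0,0,0]]}}

```text
time_s: 52.57
ee_pos: [599.5, 161.3, 177.0]
ee_rot: [-180.0, 0.0, 46.1]
force: [-0.4, -0.6, -0.1]
gripper_width: 91.3
gripper_force: 0.0
```

```bash
python3 rel.py w15 round_post,634,196,0,0 hex_block,634,196,19.2,16 spire_finial,634.3,196,46.1,40
python3 - <<'E'
from h import *
from edge import efit
f=cams.grab_frame('wrist')
def rot(X,d):
    a=np.radians(d);return X@np.array([[np.cos(a),np.sin(a),0],[-np.sin(a),np.cos(a),0],[0,0,1]])
def dense(h): return np.concatenate([np.linspace(h[i],h[(i+1)%len(h)],20,endpoint=False) for i in range(len(h))])
print('spire foot top',np.round(efit(f,dense(rot(np.array([[20,20,64],[20,-20,64],[-20,-20,64],[-20,20,64.]]),46.1)),(634,196))[:4],2))
print('hex top',np.round(efit(f,dense(rot(ring6(40),19.3)),(634,196))[:4],2))
print('tip',np.round(efit(f,circ(3,94,30),(634,196),rng=3)[:3],2))
r=finder.trace('spire_finial','wrist')
for x in r[:1]:print(x['score'],*fit('spire_finial',[(f,np.array(x['pixels']))],(634,196,46),40,yaw=False))
E
```

```text
round_post [633.99 195.81   4.89] 0.984
hex_block [633.75 195.97  19.85] 0.971
spire_finial [632.77 195.53 -42.84] 0.856
52.6167 [599.4 161.2 177.1] [-180.     0.    46.1]
spire foot top [[ 11.01 633.75 196.  ]
 [ 11.   634.5  196.5 ]
 [ 10.98 634.   195.75]
 [ 10.97 634.75 196.25]]
hex top [[ 12.   633.75 194.75]
 [ 12.   634.   194.75]
 [ 11.98 634.25 194.75]
 [ 11.98 633.75 195.  ]]
tip [[ 10.01 633.75 196.25]
 [  9.96 633.75 196.  ]
 [  9.94 634.   196.25]]
0.79 [633.48613115 196.12029599 -42.9722168 ] 0.9734393347594569
```

Run:
```python
from h import *
T={'ball_finial':(474.7,94,0,62),'square_post':(474.4,94,-1.4,0),'spire_finial':(634,196,46,40),'screw_tin':(644,-220,0,0),'sanding_block':(560,-383,49,0)}
for c in('side','top'):
    f=cams.grab_frame(c)
    for n,v in T.items():
        for r in finder.trace(n,c)[:1]:
            p,i=fit(n,[(f,np.array(r['pixels']))],v[:3],v[3],yaw=False);print(c,n,round(r['score'],2),p.round(1),round(i,2))
```

```text
side ball_finial 0.64 [476.3  93.6   2.1] 0.91
side square_post 0.68 [474.2  95.7  -1.3] 0.48
side spire_finial 0.73 [637.3 196.7  44.7] 0.81
side screw_tin 0.76 [ 645.8 -219.5    3.5] 0.9
side sanding_block 0.58 [ 561.2 -381.5   51. ] 0.93
top ball_finial 0.54 [474.5  92.5   4.1] 0.85
top square_post 0.7 [471.9  87.   -1.3] 0.35
top sanding_block 0.89 [ 559.3 -384.1   50.3] 0.93
```

Both caps are standing, and the tin and sanding block have not moved. Handing in.

```bash
python3 -c "
from workcell import env
print(env.job_done())"
```

```text
the job is handed in; nothing more can be done
None
```

Both caps are built in the order asked and handed in at about 53 s, each part centred to about 1 mm by my measurements, and the tin and sanding block have not moved; the one mishap is that the fingertips hit the bench at about 71 N (wrist limit 120 N) when I came down for the spire.

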